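# Unmould two chocolates from a slanted mould and pack them

### The job

Slide the frosted plastic cover of the slanted chocolate mould fully open by its handle and leave it open, then lift both finished chocolates, the long bar and the round disc, out of their cavities and pack them side by side in the empty part of the cardboard box. Both must lie flat on the box's floor, decorated face up, not on top of each other, and be set down gently, not dropped; leave the two jars in the box, the shaker and the spoon where they are.

Things in the scene. Friction and masses are not known exactly. Their poses are not given: they have to be found in the camera images.
- mould: Fixed aluminium chocolate mould on a slanted stand. Origin on the table, 77 mm below the centre of the mould face; z up. The face slopes 30 deg, rising towards own +x: up the slope is (0.866, 0, 0.5), outward normal (-0.5, 0, 0.866), across is y. Face: 84 mm below to 74 mm above its centre along the slope, +-42 mm across. 8 mm high rails on its lower and upper edges run on to y = +158 mm.
- cover (a joint): Frosted see-through plastic cover plate, 142 mm along the slope x 76 mm across, its top 4.5 mm above the mould face. Value in m: 0 = closed over both cavities, 0.110 = fully open, slid along the mould's +y, clear of the cavities and finger wells. It may start a little open, stays where it is left and takes about 2 N to move.
- cover_handle (a point): Grip point on the cover's steel handle: an upright bar square to the face, 14 mm thick across (mould's y), 60 mm long along the slope, top 38 mm above the mould face. The point lies mid-length, mid-thickness, 29 mm above the face (24.5 mm above the cover) and moves with the cover: at cover value q it is at (-0.0188, q, 0.0996) in the mould's frame.
- bar_cavity (a point): Centre of the floor of the lower cavity (24 mm deep, 70 mm along the slope x 44 mm across), which holds the bar. Both cavities have, mid-length on the +y and the -y side, a finger well 34 mm wide along the slope, as deep as the cavity and open to the mould's side edge: fingers closing across the slope, tool along the face's normal, reach down beside the piece.
- disc_cavity (a point): Centre of the floor of the upper (disc) cavity, 24 mm deep, about 52 mm in diameter, with finger wells like those of the bar's cavity.
- bar: Brown chocolate bar, 66 x 40 x 22 mm (its x, y, z), about 73 g, two grooves across its top. Origin: centre of its underside; z towards its decorated face. It starts in the lower cavity, its 66 mm length along the slope, its top 2 mm below the mould face.
- disc: Brown round chocolate disc, diameter 48 mm, 22 mm thick, about 50 g, a ring on its top. Origin: centre of its underside; z towards its decorated face. It starts in the upper cavity, its top 2 mm below the mould face.
- box: Low open cardboard box, 108 x 186 mm outside (its x, y), 34 mm high, walls and floor 4 mm thick, fixed. Origin: centre of its underside, z up. A wall across at y = +39 to +43 mm splits it: beyond it (y 43 to 89 mm) stand two small jars; the empty part is x -50 to +50 mm, y -89 to +39 mm, that is 100 x 128 mm, floor at z = 4 mm.
- box_space (a point): Centre of the floor of the box's empty part, 25 mm from the box's origin towards -y.
- jar_a: Small jar, diameter 38 mm, 56 mm high, in the box's end part; bystander. Origin under its centre.
- jar_b: The other small jar of the same kind in the box; bystander. Origin under its centre.
- shaker: Small glass shaker, diameter 36 mm, 55 mm high, beside the mould at its -y side; bystander. Origin under its centre.
- spoon: Steel spoon 150 mm long lying beside the box, on the robot's side; bystander.

How it is judged:
By the outcome, as a careful person would: the job done as asked, in the order asked, and still so for the second after the job is handed in, with the robot touching nothing.
It also fails if it takes over 66 s, if anything falls off the work surface, if the arm or the gripper's body presses on something with over 40 N, if the wrist force passes 120 N, or if a joint passes its speed limit or range.

### The arm

A 7-joint arm with a two-finger parallel gripper is mounted at the origin on the work surface. World frame = base frame: x ahead of the robot, y to its left, z up, the work surface at z = 0. Lengths are in m, angles in rad, forces in N, time in s.
With the tool pointing down it reaches from about 0.4 to 0.85 m from the base axis. Payload 10.4 kg.
Tool frame: the origin (TCP) lies on the centre line of the jaws, within the pads' length; the fingertips stand 22 mm ahead of it and the grasp point (between the pads) lies 3 mm ahead of it; z points along the fingers, y is the line along which they close (so a half turn about z gives the same grasp; the last joint's range is limited). The gripper opens to 85 mm and grips with 20 to 120 N. Pads are 22 mm wide; open, the fingers measure 114 mm over their backs; the gripper's body (76 mm by 85 mm) begins 54 mm behind the grasp point. The pads swing forward as they close: fully open they stand 13 mm farther back than shut.
Start: joints at [1.315, 0.332, -0.065, 1.46, 0.022, 1.35, -0.088], TCP at [0.144, -0.608, 0.253] pointing down, gripper open.
Joint ranges: [-2.6, 2.6], [-0.5, 2.12], [-1.47, 1.34], [0.16, 2.42], [-1.27, 4.41], [0.06, 2.06], [-2.6, 2.6]. Speed limits (rad/s): [2.22, 2.22, 2.79, 2.79, 3.14, 3.14, 3.14].

### API

Orientations are given as a rotation vector (axis times angle).
In Python, from rig import get_state, camera, get_calibration, job_done gives the robot as it stands.
- The arm moves only by the shell command python3 -m handwheel 'ROWS' [OPENING]. ROWS is JSON, a list that holds one entry, the list of rows, each a list of 4 numbers: the shift along the tool's x, y, z in m, then the turn about the tool's z in rad. In form: [[[x, y, z, turn], ...]]. A call has 1 to 12 rows; each row shifts and turns the commanded pose from where the row before left it, along the tool's axes as they then stand; what a row does not reach is not made up. A row lasts 1/8 s, in which the tool goes at most 62.5 mm and 10.7 degrees, less where a joint would pass 70% of its speed; a pose out of reach is approached as far as the arm can. A call with a gripper value outside its range is refused whole. OPENING is the finger opening in m, from 0 to 0.0854, set as the call begins (- or left out, the last holds). The fingers move at their own pace and stop on an object; the grip force is fixed at half the most. Time passes only in rows, so rows that do not move let the fingers close. It gives the time, the measured TCP pose, the force, the opening and the grip force at its end, in the units of the state.
- get_state(): the state, without advancing time (a new reading comes with each control period).
- camera(name): name is "scene" or "top"; returns the picture (480x640x3 uint8, red, green, blue); there is no depth.
- get_calibration(name): a dict with "camera_matrix" (3x3 intrinsics, pixels), "world_from_camera" (4x4, takes a point from camera to world coordinates). Camera axes: x right, y up, looking along -z (the intrinsics and any distortion apply to the point x, -y, -z); pixel columns grow to the right and rows downward; lengths in m; the calibration is good to about 2 mm. A picture is of the moment at which its call begins. get_calibration takes no time and is no camera call.
- job_done(): hands the job in; it is judged then, once.
The state is a dict: "t": time; "joint_positions": joint angles; "joint_velocities": joint speeds; "joint_torque": joint torques, N m; "ee_pos": TCP position; "eef_rot": TCP orientation; "wrist_force": force on the tool from outside, world axes, zero at the start; "torque": the same for the moment, N m; "gripper_width": finger opening in m; "grip_force": force on a finger pad.
Only numpy, scipy, OpenCV 4.12 (cv2) and the standard library are available. Lean on these libraries where they do the work, as an engineer would, in place of code of your own. Each camera call takes 0.05 s, during which the arm holds its last target. There are 200 camera calls.

## Working session

There is one attempt and no reset: what is moved stays moved. The work goes in short steps, Python scripts to look and compute and a shell command to move; the robot and the scene stay as the last step left them, time stands still between calls to the robot, and variables do not carry over. Pictures are saved under pics/ and viewed, at most 10 in all, crops included, and the job is handed in when it is done.

```bash
ls; mkdir -p pics; python3 - <<'E'
from rig import *
import cv2
for n in("scene","top"):
    im=camera(n); cv2.imwrite(f"pics/{n}0.png",cv2.cvtColor(im,cv2.COLOR_RGB2BGR))
    c=get_calibration(n); print(c)
s=get_state();print(s['t'],s['ee_pos'],s['eef_rot'],s['gripper_width'])
E
```

```text
pics
{'camera_matrix': array([[618.76653862,   0.        , 319.75201107],
       [  0.        , 618.76653862, 236.55290504],
       [  0.        ,   0.        ,   1.        ]]), 'world_from_camera': array([[ 0.28342615, -0.56236206,  0.77680019,  1.32700258],
       [ 0.95898773,  0.16914592, -0.22744711, -0.21771804],
       [-0.00348496,  0.80940631,  0.58723869,  0.6395133 ],
       [ 0.        ,  0.        ,  0.        ,  1.        ]])}
{'camera_matrix': array([[589.04476293,   0.        , 324.97768143],
       [  0.        , 589.04476293, 238.2353522 ],
       [  0.        ,   0.        ,   1.        ]]), 'world_from_camera': array([[-0.02154206,  0.98005327, -0.19756399,  0.31946496],
       [-0.99975947, -0.0203035 ,  0.00829282,  0.00432724],
       [ 0.00411616,  0.19769512,  0.98025491,  1.21820883],
       [ 0.        ,  0.        ,  0.        ,  1.        ]])}
0.1 [ 0.14411426 -0.60784299  0.25261027] [-3.11909167e+00 -3.64753079e-01  3.46539269e-04] 0.08544304329188908
```

View pics/scene0.png

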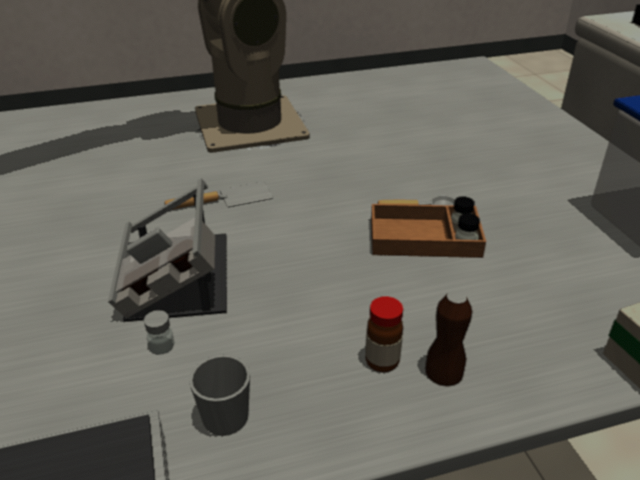

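View pics/top0.png

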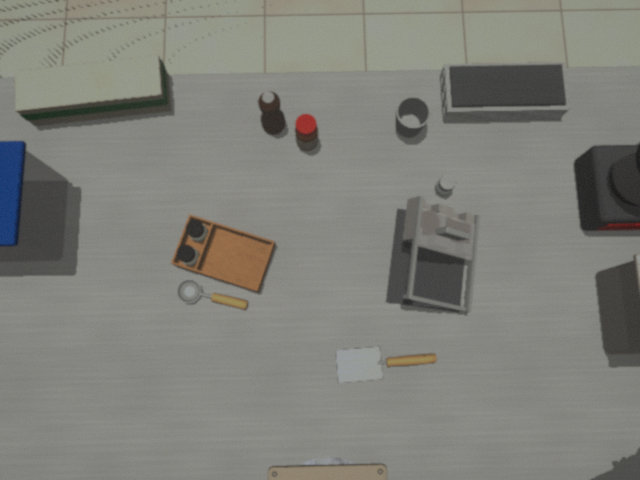

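```bash
python3 - <<'E'
import cv2,numpy as np
t=cv2.imread("pics/top0.png");s=cv2.imread("pics/scene0.png")
def crop(im,x,y,w,h,k):
    c=cv2.resize(im[y:y+h,x:x+w],None,fx=k,fy=k,interpolation=cv2.INTER_CUBIC)
    c=cv2.convertScaleAbs(c,alpha=1.4,beta=10)
    for i in range(-x%10,w,10):
        cv2.line(c,(i*k,0),(i*k,4),(0,255,255),1)
        if (x+i)%20==0: cv2.putText(c,str(x+i),(i*k,14),0,.35,(0,255,255),1)
    for i in range(-y%10,h,10):
        cv2.line(c,(0,i*k),(4,i*k),(0,255,255),1)
        if (y+i)%20==0:cv2.putText(c,str(y+i),(5,i*k+4),0,.35,(0,255,255),1)
    return c
cv2.imwrite("pics/c1.png",np.hstack([crop(t,390,172,96,150,4),crop(s,105,175,130,150,3)[:450].copy() if 0 else cv2.copyMakeBorder(crop(s,105,175,135,150,3),0,150,0,0,0)]))
cv2.imwrite("pics/c2.png",np.hstack([crop(t,165,205,120,120,3),crop(s,360,185,135,120,3)]))
E
```

```text
(no output)
```

View pics/c1.png

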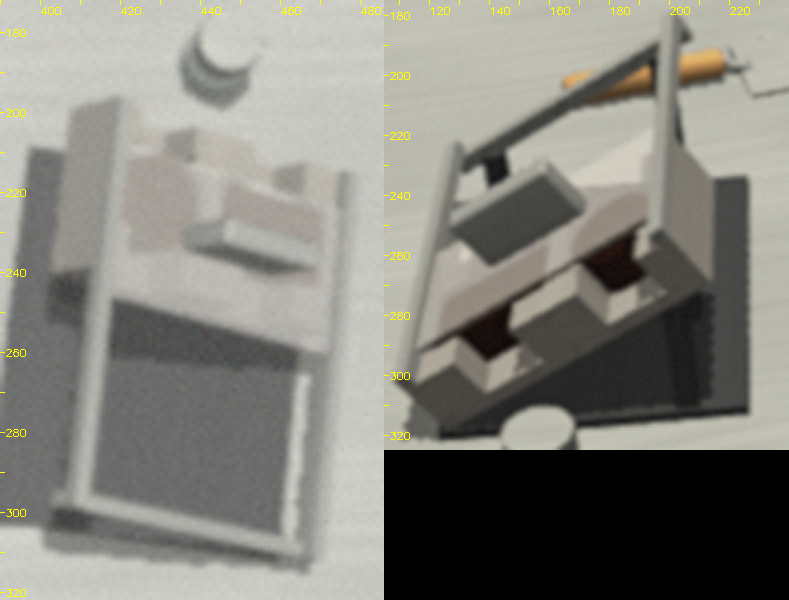

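View pics/c2.png

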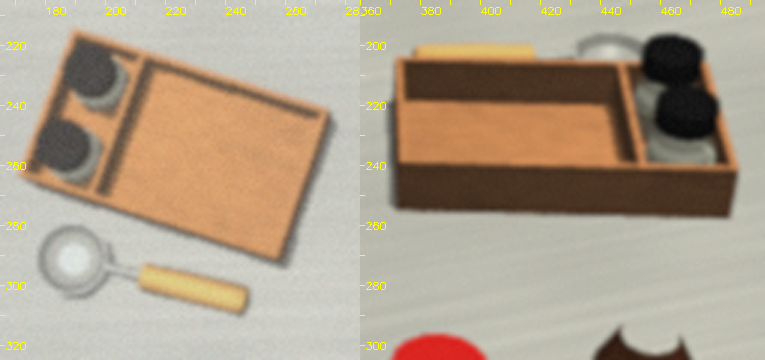

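```bash
cat >h.py <<'E'
import numpy as np,cv2
from rig import get_calibration
from scipy.spatial.transform import Rotation as R
def proj(n,P):
    c=get_calibration(n);T=np.linalg.inv(c['world_from_camera']);p=np.atleast_2d(P)@T[:3,:3].T+T[:3,3]
    p=p*[1,-1,-1];u=p@np.array(c['camera_matrix']).T
    return u[:,:2]/u[:,2:]
def W(pose,P):
    x,y,a=pose;c,s=np.cos(a),np.sin(a)
    return np.atleast_2d(P)@np.array([[c,-s,0],[s,c,0],[0,0,1]]).T+[x,y,0]
def M(s,y,n): return [.866*s-.5*n,y,.077+.5*s+.866*n]   # slope, across, normal (m)
E
cat >fit.py <<'E'
from h import *
from scipy.optimize import least_squares
mm=1e-3
mp=[('top',70,158,8,409,297),('top',70,-42,8,420.5,196.5),('top',-80,-42,8,476,215),('top',-80,158,8,463,309),
('scene',-80,-42,8,114.5,301.5),('scene',-80,158,8,129.7,223.3),('scene',70,-42,8,195.5,252.3),('scene',70,158,8,202,182)]
hp=[('scene',-35,-7,38,127,250),('scene',25,-7,38,158.7,229.3),('scene',-35,-7,4.5,140.3,263.3),('scene',25,-7,4.5,172,245)]
def res(v):
    r=[proj(c,W(v[:3],M(s*mm,y*mm,n*mm)))[0]-[a,b] for c,s,y,n,a,b in mp]
    r+=[proj(c,W(v[:3],M(s*mm,y*mm+v[3],n*mm)))[0]-[a,b] for c,s,y,n,a,b in hp]
    return np.ravel(r)
f=least_squares(res,[.45,-.2,1.6,.01],loss='soft_l1');print('mould',f.x.round(4));print(f.fun.reshape(-1,2).round(1).tolist())
bp=[('top',-1,1,190,215),0,0,0]
bx=[('top',54,93,190,215),('top',54,-93,275,242.3),('top',-54,-93,260,293.3),('top',-54,93,171.7,264.3),
('scene',-54,-93,371.7,204.3),('scene',-54,93,475,206.7),('scene',54,93,485.7,241),('scene',54,-93,370.7,240)]
def rb(v): return np.ravel([proj(c,W(v,[x*mm,y*mm,.034]))[0]-[a,b] for c,x,y,a,b in bx])
g=least_squares(rb,[.4,.2,0],loss='soft_l1');print('box',g.x.round(4));print(g.fun.reshape(-1,2).round(1).tolist())
np.savez('pose.npz',m=f.x,b=g.x)
for n in('top','scene'):
    im=cv2.resize(cv2.imread(f'pics/{n}0.png'),None,fx=4,fy=4,interpolation=cv2.INTER_CUBIC)
    def poly(pose,pts,col):
        cv2.polylines(im,[np.int32(proj(n,W(pose,pts))*4+2)],True,col,1,cv2.LINE_AA)
    m=f.x[:3];q=f.x[3]
    for s0,s1,y0,y1,nn,col in[(-84,-76,-42,158,8,(0,0,255)),(66,74,-42,158,8,(0,0,255)),(-84,74,-42,42,0,(0,255,0)),(-76,66,-38+q/mm,38+q/mm,4.5,(255,255,0)),(-35,25,-7+q/mm,7+q/mm,38,(255,0,255)),(-35,25,-7+q/mm,7+q/mm,4.5,(255,0,255))]:
        poly(m,[M(s*mm,y*mm,nn*mm) for s,y in((s0,y0),(s1,y0),(s1,y1),(s0,y1))],col)
    for a,b,z in((54,93,34),(54,93,0)): poly(g.x,[[x*mm,y*mm,z*mm] for x,y in((a,b),(-a,b),(-a,-b),(a,-b))],(255,0,0))
    if n=='top': A=im[172*4:322*4,385*4:490*4]; C=im[205*4:325*4:2,165*4:285*4:2]
    else: B=im[170*4:320*4,105*4:225*4]; D=im[185*4:305*4:2,360*4:500*4:2]
m=np.hstack([A,B])[:600,:800]
if m.shape[1]>800:m=m[:,:800]
cv2.imwrite('pics/o1.png',cv2.resize(np.hstack([A,B]),(800,533)));print(np.hstack([A,B]).shape)
E
python3 fit.py
```

```text
mould [ 0.5731 -0.2398  1.3985  0.0204]
[[-1.4, -0.7], [-0.2, -2.4], [1.2, -1.7], [4.2, 1.0], [-3.9, -1.3], [-0.6, -1.5], [0.2, -0.1], [-0.7, -3.1], [-0.4, -1.0], [0.7, 0.6], [1.4, 0.4], [2.0, 0.1]]
box [ 0.5336  0.2026 -0.3342]
[[-0.4, -1.1], [-0.1, -1.1], [-2.5, -2.1], [-0.7, -1.2], [-2.0, -1.7], [-1.2, -1.7], [-1.7, -0.3], [0.2, -2.1]]
(600, 900, 3)
```

View pics/o1.png

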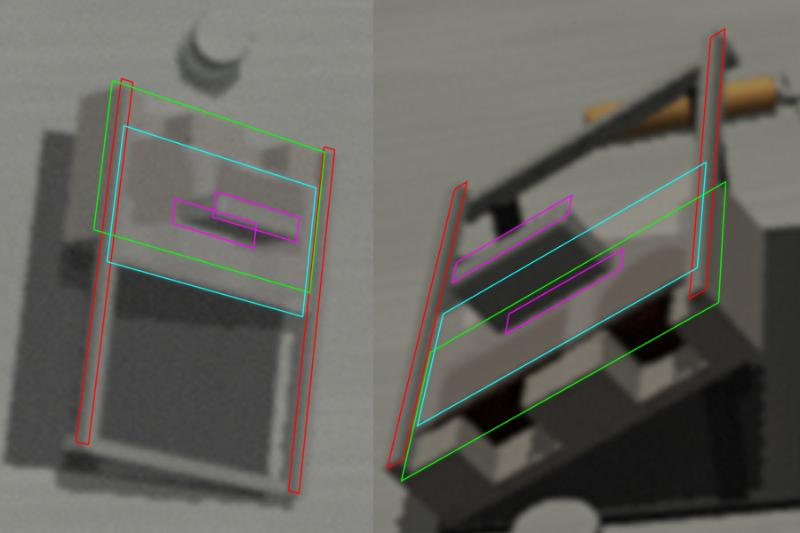

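```bash
sed -i "s/-\[a,b\]/-[a-.4,b-.4]/g; s/('top',-80,158,8,463,309),//" fit.py; python3 fit.py
cat >>h.py <<'E'
from rig import get_state
def goto(P,yaw):   # yaw = desired world angle of the tool's y line (mod pi); prints shift in present tool axes and turn
    s=get_state();Rm=R.from_rotvec(s['eef_rot']).as_matrix();a=np.arctan2(Rm[1,1],Rm[0,1])
    d=(yaw-a+np.pi/2)%np.pi-np.pi/2
    print('t',round(s['t'],2),'pos',np.round(s['ee_pos'],4),'shift mm',(Rm.T@(np.array(P)-s['ee_pos'])*1e3).round(1),'turn',round(-d,4),'j7',s['joint_positions'][6].round(2),'F',np.round(s['wrist_force'],1),'w',round(s['gripper_width'],4),'tilt',np.round(Rm[2],3))
E
python3 - <<'E'
from h import *
p=np.load('pose.npz');m=p['m']
H=W(m,[-.0188,m[3],.0996])[0];print(H)
goto([H[0],H[1],.24],m[2]+np.pi/2)
# shaker base: ray of top pixel at z=.055
for n,u,v in(('top',447,183),('scene',157,319)):
    from rig import get_calibration
    c=get_calibration(n);T=c['world_from_camera'];d=np.linalg.inv(c['camera_matrix'])@[u,v,1];d=T[:3,:3]@(d*[1,-1,-1]);k=(.055-T[2,3])/d[2]
    w=T[:3,3]+k*d;co,si=np.cos(m[2]),np.sin(m[2]);e=w[:2]-m[:2];print('shaker mould frame',co*e[0]+si*e[1],-si*e[0]+co*e[1])
E
```

```text
mould [ 0.5725 -0.2402  1.4013  0.0209]
[[-0.5, 0.2], [0.4, -1.6], [1.8, -1.2], [-3.7, -1.1], [-0.7, -1.2], [0.3, 0.0], [-0.9, -2.9], [-0.3, -0.9], [0.8, 0.6], [1.4, 0.4], [2.1, 0.1]]
box [ 0.5335  0.2028 -0.333 ]
[[-0.1, -0.6], [0.1, -0.7], [-2.2, -1.6], [-0.4, -0.7], [-1.6, -1.3], [-0.7, -1.4], [-1.2, -0.0], [0.7, -1.7]]
(600, 900, 3)Traceback (most recent call last):
  File "<stdin>", line 3, in <module>
  File "h.py", line 9, in W
    x,y,a=pose;c,s=np.cos(a),np.sin(a)
    ^^^^^
ValueError: too many values to unpack (expected 3)
```

```bash
sed -i 's/x,y,a=pose;/x,y,a=pose[:3];/' h.py
python3 - <<'E'
from h import *
p=np.load('pose.npz');m=p['m']
H=W(m,[-.0188,m[3],.0996])[0];print(H)
goto([H[0],H[1],.24],m[2]+np.pi/2)
for n,u,v in(('top',447,183),('scene',157,319)):
    c=get_calibration(n);T=c['world_from_camera'];d=np.linalg.inv(c['camera_matrix'])@[u,v,1];d=T[:3,:3]@(d*[1,-1,-1]);k=(.055-T[2,3])/d[2]
    w=T[:3,3]+k*d;co,si=np.cos(m[2]),np.sin(m[2]);e=w[:2]-m[:2];print('shaker mould frame',co*e[0]+si*e[1],-si*e[0]+co*e[1])
E
```

```text
[ 0.54875881 -0.25525326  0.0996    ]
t 0.1 pos [ 0.1441 -0.6078  0.2526] shift mm [ 475.1 -249.7   12.9] turn -1.1685 j7 -0.09 F [0.2 1.3 0.2] w 0.0854 tilt [-0.    -0.001 -1.   ]
shaker mould frame -0.0027132394365882804 -0.09376141505417229
shaker mould frame -9.252662950841317e-05 -0.10219082925575856
```

```bash
python3 -m handwheel '[[[0.043,-0.023,0,0],[0.043,-0.023,0,0],[0.043,-0.023,0,0],[0.043,-0.023,0,0],[0.043,-0.023,0,0],[0.043,-0.023,0,0],[0.043,-0.023,0,0],[0.043,-0.023,0,0],[0.043,-0.023,0,0],[0.043,-0.023,0,0],[0.043,-0.02,0,0]]]' 0.06
python3 -m handwheel '[[[0,0,0,-0.167],[0,0,0,-0.167],[0,0,0,-0.167],[0,0,0,-0.167],[0,0,0,-0.167],[0,0,0,-0.167],[0,0,0,-0.167],[0,0,0,0],[0,0,0,0]]]'
python3 - <<'E'
from h import *
m=np.load('pose.npz')['m'];H=W(m,[-.0188,m[3],.0996])[0]
goto([H[0],H[1],.103],m[2]+np.pi/2)
E
```

```text
t: 1.48
ee_pos: [0.5477, -0.2545, 0.2531]
eef_rot: [-3.12, -0.365, 0.001]
wrist_force: [-0.4, -1.3, -0.1]
gripper_width: 0.0603
grip_force: 0.0
t: 2.6
ee_pos: [0.5467, -0.2558, 0.2531]
eef_rot: [-2.405, -2.021, 0.0]
wrist_force: [0.4, 0.6, -0.3]
gripper_width: 0.06
grip_force: 0.0
t 2.6 pos [ 0.5467 -0.2558  0.2531] shift mm [  0.9   2.  150.1] turn -0.0033 j7 0.06 F [ 0.4  0.6 -0.3] w 0.06 tilt [ 0. -0. -1.]
```

```bash
python3 -m handwheel '[[[0.001,0.002,0.04,0],[0,0,0.04,0],[0,0,0.03,0],[0,0,0.02,0],[0,0,0.013,0],[0,0,0,0]]]'
python3 - <<'E'
from h import *
from rig import camera
im=np.hstack([cv2.resize(cv2.cvtColor(camera(n),cv2.COLOR_RGB2BGR)[y:y+150,x:x+130],None,fx=3,fy=3) for n,x,y in(('top',380,170),('scene',100,150))])
cv2.imwrite('pics/p1.png',im)
E
```

```text
t: 3.35
ee_pos: [0.5488, -0.2551, 0.11]
eef_rot: [-2.401, -2.025, 0.0]
wrist_force: [0.5, 0.1, 0.7]
gripper_width: 0.0601
grip_force: 0.0
```

View pics/p1.png

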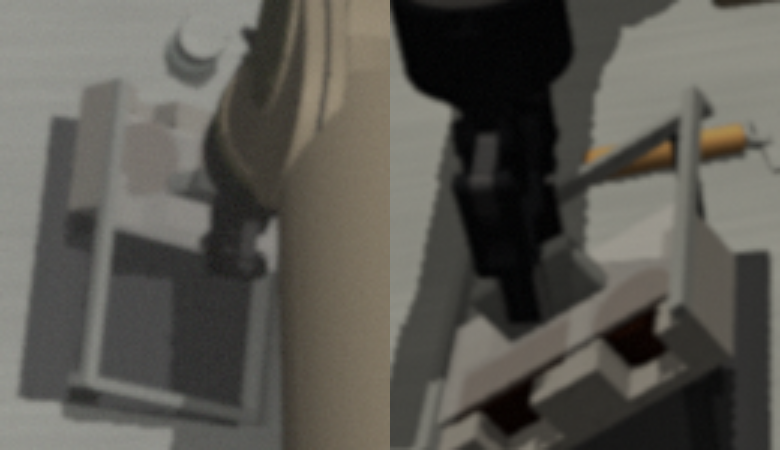

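The fingers straddle the handle (scene crop: near finger at about (520,300), handle behind it); close and look at the width.

```bash
python3 -m handwheel '[[[0,0,0,0],[0,0,0,0],[0,0,0,0],[0,0,0,0],[0,0,0,0],[0,0,0,0]]]' 0.0
python3 - <<'E'
from h import *
m=np.load('pose.npz')['m']
T=W(m,[-.0188,.110,.0996])[0];goto([T[0],T[1],.11],m[2]+np.pi/2)
E
```

```text
t: 4.2
ee_pos: [0.5495, -0.2553, 0.1111]
eef_rot: [2.4, 2.025, 0.001]
wrist_force: [0.3, -0.1, 5.4]
gripper_width: 0.0129
grip_force: 59.4
t 4.2 pos [ 0.5495 -0.2553  0.1111] shift mm [  0.  -89.9   1. ] turn 0.0006 j7 0.01 F [ 0.3 -0.1  5.4] w 0.0129 tilt [-0.001  0.002 -1.   ]
```

```bash
python3 -m handwheel '[[[0,-0.005,-0.001,0],[0,-0.01,0,0],[0,-0.01,0,0],[0,-0.01,0,0],[0,-0.012,0,0],[0,-0.012,0,0],[0,-0.012,0,0],[0,-0.01,0,0],[0,-0.005,0,0],[0,-0.003,0,0],[0,0,0,0]]]'
python3 - <<'E'
from h import *
m=np.load('pose.npz')['m']
T=W(m,[-.0188,.110,.0996])[0];goto([T[0],T[1],.11],m[2]+np.pi/2)
E
```

```text
t: 5.58
ee_pos: [0.4609, -0.2407, 0.1112]
eef_rot: [2.401, 2.025, 0.0]
wrist_force: [3.5, -6.6, -7.2]
gripper_width: 0.0127
grip_force: 60.2
t 5.58 pos [ 0.4609 -0.2407  0.1112] shift mm [ 0.4 -0.1  1.2] turn -0.0 j7 0.09 F [ 3.5 -6.6 -7.2] w 0.0127 tilt [-0.001  0.001 -1.   ]
```

```bash
python3 -m handwheel '[[[0,-0.002,0,0],[0,-0.002,0,0],[0,0,0,0]]]'
python3 -m handwheel '[[[0,-0.002,0,0],[0,-0.001,0,0],[0,0,0,0]]]'
```

```text
t: 5.95
ee_pos: [0.4606, -0.2406, 0.1113]
eef_rot: [2.395, 2.021, 0.009]
wrist_force: [25.9, -12.9, -28.0]
gripper_width: 0.0126
grip_force: 59.5
t: 6.32
ee_pos: [0.4604, -0.2405, 0.1114]
eef_rot: [2.391, 2.019, 0.015]
wrist_force: [43.0, -18.9, -44.4]
gripper_width: 0.0129
grip_force: 59.0
```

```bash
python3 -m handwheel '[[[0,0.006,0,0],[0,0,0,0]]]'
python3 -m handwheel '[[[0,0,0,0],[0,0,0,0],[0,0,0,0],[0,0,-0.03,0],[0,0,-0.05,0],[0,0,-0.05,0]]]' 0.06
python3 - <<'E'
from h import *
from rig import camera
m=np.load('pose.npz')['m']
T=W(m,M(-.035,0,0))[0];goto([T[0],T[1],.24],m[2]+np.pi/2)
for n in('top','scene'): cv2.imwrite(f'pics/{n}2.png',cv2.cvtColor(camera(n),cv2.COLOR_RGB2BGR))
t,s=cv2.imread('pics/top2.png'),cv2.imread('pics/scene2.png')
im=np.hstack([cv2.resize(t[180:320,385:485],None,fx=4,fy=4,interpolation=2),cv2.resize(s[180:320,100:200],None,fx=4,fy=4,interpolation=2)])
cv2.imwrite('pics/p2.png',cv2.convertScaleAbs(im,alpha=1.5,beta=10))
E
```

```text
t: 6.58
ee_pos: [0.4609, -0.2407, 0.1112]
eef_rot: [2.4, 2.024, 0.002]
wrist_force: [8.2, -8.6, -11.4]
gripper_width: 0.0126
grip_force: 64.1
t: 7.32
ee_pos: [0.4599, -0.2395, 0.2428]
eef_rot: [-2.4, -2.026, 0.0]
wrist_force: [0.3, -0.3, -0.4]
gripper_width: 0.0599
grip_force: 0.0
t 7.33 pos [ 0.4599 -0.2395  0.2428] shift mm [-12.1 111.1   2.7] turn 0.0008 j7 0.16 F [ 0.3 -0.3 -0.4] w 0.0599 tilt [ 0. -0. -1.]
```

View pics/p2.png

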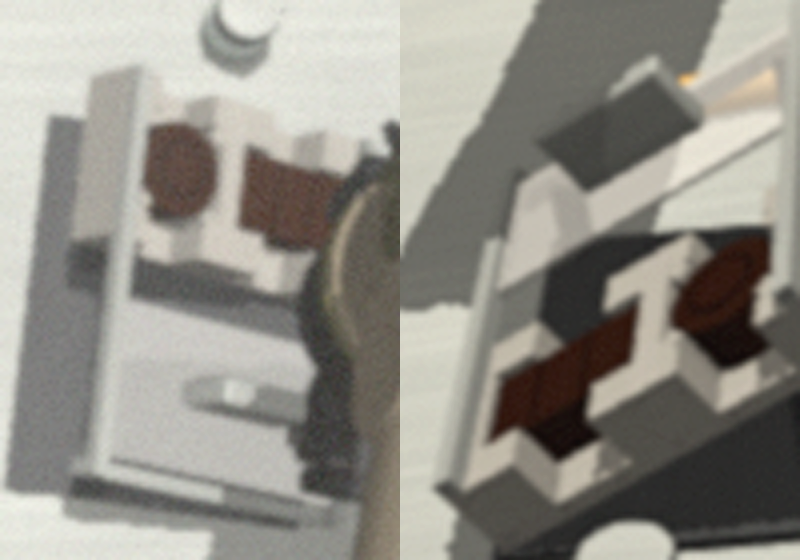

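```bash
python3 - <<'E'
from h import *
from scipy.optimize import least_squares
m=np.load('pose.npz')['m']
for nm,n,u,v in(('bar c','scene',566.75,371.75),('bar far-up','scene',635,306),('bar near-up','scene',631,370),('bar far-low','scene',511,373),('bar near-low','scene',490,440),('bar upper edge','top',243,190),('disc','top',180,171)):
    o=(385,180) if n=='top' else (0,180)
    px=np.array([u/4+o[0]-.4,v/4+o[1]-.4])
    f=least_squares(lambda a:proj(n,W(m,M(a[0]/1e3,a[1]/1e3,-.002)))[0]-px,[0,0]);print(nm,f.x.round(1))
E
```

```text
bar c [-38.6   1. ]
bar far-up [-9.  18.9]
bar near-up [ -6.2 -21.4]
bar far-low [-68.3  21.7]
bar near-low [-72. -15.]
bar upper edge [-8.6  3.1]
disc [32.1  3.3]
```

```bash
cat >>h.py <<'E'
def tip(m,s,D,y=0):  # TCP for vertical tool, deepest tip corner D mm below the face, well centred at s (mm)
    c=s-(D*.577)/2; P=W(m,M(c/1e3,y/1e3,(-D+5.5)/1e3))[0]; return P+[0,0,.022]
E
python3 - <<'E'
from h import *
m=np.load('pose.npz')['m']
goto(tip(m,-39,16),m[2]+np.pi/2)
E
```

```text
t 7.42 pos [ 0.4624 -0.2404  0.2469] shift mm [-13.3 107.1 179.7] turn 0.0008 j7 0.16 F [ 0.4 -0.6 -0.8] w 0.0593 tilt [-0.003  0.008 -1.   ]
```

```bash
python3 -m handwheel '[[[-0.004,0.036,0,0],[-0.005,0.036,0,0],[-0.004,0.035,0,0],[0,0,0.045,0],[0,0,0.045,0],[0,0,0.035,0],[0,0,0.02,0],[0,0,0,0],[0,0,0,0]]]' 0.06
python3 - <<'E'
from h import *
m=np.load('pose.npz')['m']
goto(tip(m,-39,16),m[2]+np.pi/2)
E
```

```text
t: 8.55
ee_pos: [0.5644, -0.271, 0.0979]
eef_rot: [2.399, 2.025, 0.001]
wrist_force: [0.0, -0.5, -0.4]
gripper_width: 0.0603
grip_force: 0.0
t 8.55 pos [ 0.5644 -0.271   0.0979] shift mm [-0.8  2.8 29.8] turn 0.0005 j7 0.01 F [ 0.  -0.5 -0.4] w 0.0603 tilt [-0.001  0.002 -1.   ]
```

```bash
python3 -m handwheel '[[[-0.001,0.003,0.012,0],[0,0,0.008,0],[0,0,0.005,0],[0,0,0.003,0],[0,0,0.002,0],[0,0,0,0],[0,0,0,0]]]'
python3 - <<'E'
from h import *
from rig import camera
m=np.load('pose.npz')['m']
goto(tip(m,-39,16),m[2]+np.pi/2)
s=cv2.cvtColor(camera('scene'),cv2.COLOR_RGB2BGR)
cv2.imwrite('pics/p3.png',cv2.convertScaleAbs(cv2.resize(s[220:330,90:220],None,fx=5,fy=5,interpolation=2),alpha=1.6,beta=15))
E
```

```text
t: 9.43
ee_pos: [0.5664, -0.2723, 0.0665]
eef_rot: [2.401, 2.026, 0.0]
wrist_force: [0.3, -0.2, -0.1]
gripper_width: 0.0601
grip_force: 0.0
t 9.43 pos [ 0.5664 -0.2723  0.0665] shift mm [ 0.2  0.6 -1.6] turn 0.0004 j7 -0.01 F [ 0.3 -0.2 -0.1] w 0.0601 tilt [-0.  0. -1.]
```

View pics/p3.png

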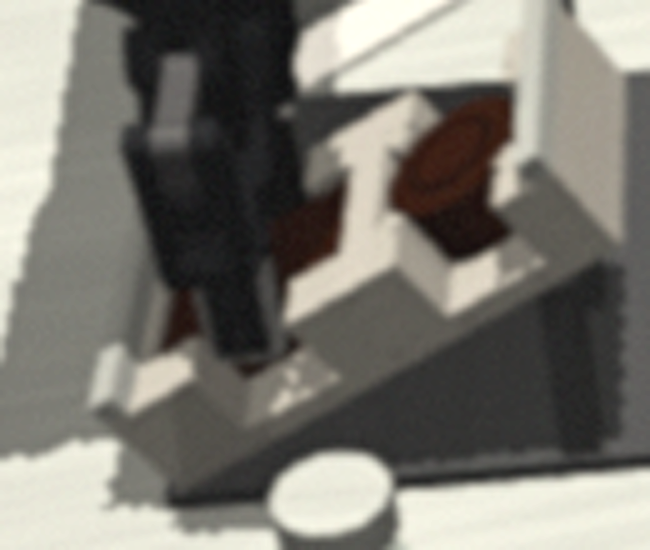

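The near finger tip at (245,350) stands inside the bar's well, with clearance and no contact force; close on the bar.

```bash
python3 -m handwheel '[[[0.001,0,0,0],[0,0,0,0],[0,0,0,0],[0,0,0,0],[0,0,0,0]]]' 0.0
python3 -m handwheel '[[[0,0,-0.005,0],[0,0,-0.01,0],[0,0,-0.01,0],[0,0,0,0]]]'
```

```text
t: 10.1
ee_pos: [0.5668, -0.2713, 0.0668]
eef_rot: [2.4, 2.026, 0.001]
wrist_force: [0.3, 1.5, 5.5]
gripper_width: 0.0384
grip_force: 61.0
t: 10.6
ee_pos: [0.5646, -0.2751, 0.0908]
eef_rot: [2.403, 2.022, -0.007]
wrist_force: [-1.6, -10.7, -7.4]
gripper_width: 0.0381
grip_force: 66.3
```

Lifting must follow the face's normal (the cavity wall pushes back), so shift down-slope and continue along the normal.

```bash
python3 -m handwheel '[[[-0.004,0,0,0],[-0.004,0,-0.002,0],[-0.005,0,-0.009,0],[-0.005,0,-0.009,0],[0,0,-0.01,0],[0,0,-0.03,0],[0,0,-0.05,0],[0,0,-0.03,0],[0,0,0,0],[0,0,0,0]]]'
python3 - <<'E'
from h import *
from rig import camera
goto([0,0,0],0)
im=[cv2.cvtColor(camera(n),cv2.COLOR_RGB2BGR)[y:y+150,x:x+100] for n,x,y in(('scene',90,165),('top',390,165))]
cv2.imwrite('pics/p4.png',cv2.convertScaleAbs(cv2.resize(np.hstack(im),None,fx=4,fy=4,interpolation=2),alpha=1.6,beta=15))
E
```

```text
t: 11.85
ee_pos: [0.5631, -0.2888, 0.2308]
eef_rot: [-2.4, -2.026, 0.001]
wrist_force: [-0.5, -0.3, -0.9]
gripper_width: 0.0382
grip_force: 67.0
t 11.85 pos [ 0.5631 -0.2888  0.2308] shift mm [ 190.1 -603.5  231.2] turn -0.1688 j7 0.08 F [-0.5 -0.3 -0.9] w 0.0382 tilt [ 0.    -0.001 -1.   ]
```

View pics/p4.png

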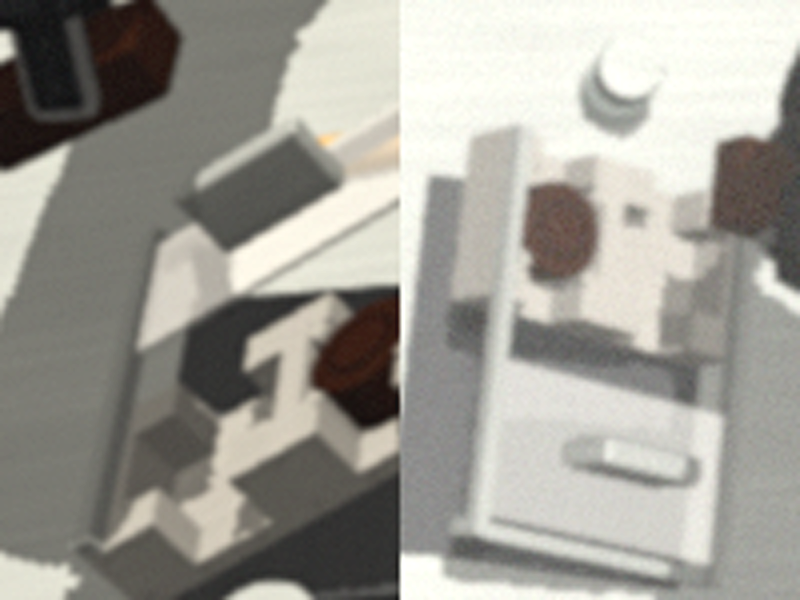

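Bar is held, still tilted about 30° (high end up-slope); mould cover stays open. Now to the box.

```bash
cat >bx.py <<'E'
import sys
from h import *
b=np.load('pose.npz')['b'];x,y,z=map(float,sys.argv[1:4])
P=W(b,[x/1e3,y/1e3,0])[0];P[2]=z/1e3;goto(P,b[2]+np.pi/2)
E
python3 bx.py 0 -45 200
```

```text
t 11.95 pos [ 0.5629 -0.2888  0.23  ] shift mm [ 435.3 -118.8   30.5] turn -1.4066 j7 0.08 F [ 0.6  0.5 -0.4] w 0.0382 tilt [ 0.001 -0.002 -1.   ]
```

```bash
python3 -m handwheel '[[[0.03,-0.008,0,0],[0.045,-0.012,0,0],[0.045,-0.012,0,0],[0.045,-0.012,0,0],[0.045,-0.012,0,0],[0.045,-0.012,0,0],[0.045,-0.012,0,0],[0.045,-0.012,0,0],[0.045,-0.012,0,0],[0.035,-0.01,0,0],[0.01,-0.005,0,0],[0,0,0,0]]]'
python3 -m handwheel '[[[0,0,0,-0.176],[0,0,0,-0.176],[0,0,0,-0.176],[0,0,0,-0.176],[0,0,0,-0.176],[0,0,0,-0.176],[0,0,0,-0.176],[0,0,0,-0.175],[0,0,0,0],[0,0,0,0]]]'
python3 bx.py 0 -45 60
```

```text
t: 13.45
ee_pos: [0.5189, 0.1597, 0.2307]
eef_rot: [-2.4, -2.027, 0.002]
wrist_force: [0.8, -0.8, -0.4]
gripper_width: 0.038
grip_force: 67.0
t: 14.7
ee_pos: [0.5195, 0.1587, 0.2311]
eef_rot: [-0.529, -3.097, 0.001]
wrist_force: [-0.2, 0.2, -1.6]
gripper_width: 0.0383
grip_force: 66.9
t 14.7 pos [0.5195 0.1587 0.2311] shift mm [  1.2   1.4 171.1] turn -0.0053 j7 0.64 F [-0.2  0.2 -1.6] w 0.0383 tilt [ 0.    -0.001 -1.   ]
```

```bash
python3 -m handwheel '[[[0.001,0.001,0.03,-0.005],[0,0,0.045,0],[0,0,0.04,0],[0,0,0.03,0],[0,0,0.02,0],[0,0,0,0],[0,0,0,0]]]'
python3 -m handwheel '[[[0,0,0.004,0],[0,0,0.002,0],[0,0,0,0]]]'
python3 -m handwheel '[[[0,0,0.002,0],[0,0,0.002,0],[0,0,0,0]]]'; python3 bx.py 0 -45 50
```

```text
t: 15.58
ee_pos: [0.5194, 0.1613, 0.0674]
eef_rot: [0.513, 3.098, 0.001]
wrist_force: [-0.9, 0.5, -0.6]
gripper_width: 0.0382
grip_force: 66.9
t: 15.95
ee_pos: [0.5187, 0.1609, 0.0603]
eef_rot: [0.513, 3.099, -0.0]
wrist_force: [-0.5, 0.1, -0.3]
gripper_width: 0.0384
grip_force: 66.9
t: 16.32
ee_pos: [0.5186, 0.161, 0.0561]
eef_rot: [-0.513, -3.099, 0.0]
wrist_force: [-0.4, -0.8, -0.3]
gripper_width: 0.0381
grip_force: 66.9
t 16.32 pos [0.5186 0.161  0.0561] shift mm [-0.4 -0.6  6.1] turn 0.0052 j7 0.5 F [-0.4 -0.8 -0.3] w 0.0381 tilt [ 0. -0. -1.]
```

```bash
for i in 1; do python3 -m handwheel '[[[0,0,0.002,0],[0,0,0.002,0],[0,0,0,0]]]';  python3 -m handwheel '[[[0,0,0.002,0],[0,0,0.001,0],[0,0,0,0]]]'; done
python3 - <<'E'
from h import *
from rig import camera
im=[cv2.cvtColor(camera(n),cv2.COLOR_RGB2BGR)[y:y+120,x:x+130] for n,x,y in(('scene',360,160),('top',165,200))]
cv2.imwrite('pics/p5.png',cv2.convertScaleAbs(cv2.resize(np.hstack(im),None,fx=3,fy=3,interpolation=2),alpha=1.6,beta=15))
E
```

```text
t: 16.7
ee_pos: [0.5185, 0.161, 0.0521]
eef_rot: [-0.512, -3.099, 0.0]
wrist_force: [-1.1, -0.3, -1.2]
gripper_width: 0.0384
grip_force: 66.9
t: 17.08
ee_pos: [0.5186, 0.161, 0.0492]
eef_rot: [-0.513, -3.099, 0.0]
wrist_force: [0.1, -1.0, -0.0]
gripper_width: 0.0382
grip_force: 67.0
```

View pics/p5.png

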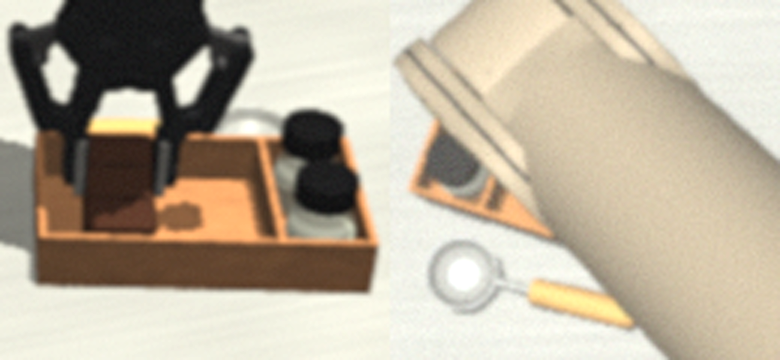

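Ten views are used; from the picture, the bar hangs tilted inside the box, clear of the walls, jars untouched. I go on by force readings.

```bash
python3 -m handwheel '[[[0,0,0.002,0],[0,0,0.001,0],[0,0,0,0]]]';  python3 -m handwheel '[[[0,0,0.002,0],[0,0,0.001,0],[0,0,0,0]]]'
```

```text
t: 17.55
ee_pos: [0.5183, 0.1614, 0.0479]
eef_rot: [0.512, 3.1, -0.002]
wrist_force: [-12.3, -2.8, 22.9]
gripper_width: 0.0382
grip_force: 69.7
t: 17.92
ee_pos: [0.5182, 0.1625, 0.0456]
eef_rot: [0.51, 3.1, -0.0]
wrist_force: [-14.7, -2.0, 31.7]
gripper_width: 0.0383
grip_force: 72.1
```

```bash
python3 -m handwheel '[[[0,0,0.001,0],[0,0,0.001,0],[0,0,0,0],[0,0,0,0]]]';  python3 -m handwheel '[[[0,0,0.001,0],[0,0,0.001,0],[0,0,0,0],[0,0,0,0]]]'
```

```text
t: 18.42
ee_pos: [0.5181, 0.1631, 0.0438]
eef_rot: [0.51, 3.1, 0.001]
wrist_force: [-16.4, -0.9, 32.8]
gripper_width: 0.0384
grip_force: 73.6
t: 18.92
ee_pos: [0.5181, 0.1636, 0.042]
eef_rot: [0.509, 3.1, 0.002]
wrist_force: [-16.2, 0.2, 33.6]
gripper_width: 0.0383
grip_force: 75.1
```

```bash
python3 -m handwheel '[[[0,0,0.001,0],[0,0,0.001,0],[0,0,0.001,0],[0,0,0,0],[0,0,0,0]]]';  python3 -m handwheel '[[[0,0,0.001,0],[0,0,0.001,0],[0,0,0,0],[0,0,0,0]]]'
python3 - <<'E'
from rig import *
print(get_state()['torque'])
E
```

```text
t: 19.55
ee_pos: [0.5184, 0.1644, 0.0391]
eef_rot: [0.508, 3.099, 0.004]
wrist_force: [-15.0, 3.6, 32.4]
gripper_width: 0.0387
grip_force: 77.0
t: 20.05
ee_pos: [0.5183, 0.1648, 0.037]
eef_rot: [0.507, 3.099, 0.005]
wrist_force: [-15.1, 4.7, 30.8]
gripper_width: 0.0383
grip_force: 78.4
[0.79720813 2.51919565 0.07884466]
```

```bash
for i in 1; do python3 -m handwheel '[[[0,0,0.001,0],[0,0,0.0005,0],[0,0,0,0]]]';python3 -m handwheel '[[[0,0,0.001,0],[0,0,0.0005,0],[0,0,0,0]]]'; done
python3 - <<'E'
from h import *
from rig import camera
# Outline of brown (dark chocolate) in the scene view of the box: pixels of bar
im=cv2.cvtColor(camera('scene'),cv2.COLOR_RGB2BGR);cv2.imwrite('pics/s6.png',im)
c=im[195:245,368:425]; h=cv2.cvtColor(c,cv2.COLOR_BGR2HSV)
for r in range(0,50,2): print(195+r,' '.join(f'{h[r,k,0]:3d}/{h[r,k,2]:3d}' for k in range(4,57,4)))
E
```

```text
t: 20.42
ee_pos: [0.5183, 0.165, 0.0357]
eef_rot: [0.507, 3.099, 0.005]
wrist_force: [-16.6, 4.9, 34.6]
gripper_width: 0.0382
grip_force: 79.7
t: 20.8
ee_pos: [0.5182, 0.1653, 0.0342]
eef_rot: [0.507, 3.1, 0.006]
wrist_force: [-16.2, 5.1, 32.0]
gripper_width: 0.0385
grip_force: 80.7
195  90/  5  40/ 28  25/143  27/137   0/  8  60/  7  15/  5 120/  6  30/ 15   0/  3  90/  6 135/  6  30/122  30/144
197  90/  7   0/  9  33/141  30/116 120/  7 150/  8  30/ 43  21/ 81  27/122  30/ 71  40/ 38 120/  4  30/117  30/145
199 120/  5 135/  6  23/135  21/ 96  30/  6 120/  7  19/123  19/159  19/158  20/154  20/114 105/  8  30/ 99  22/145
201 105/  9   0/  6  18/ 61  21/ 46  90/  6 120/  5  21/156  22/171  22/170  22/170  21/158  90/  4  25/ 70  25/ 83
203  40/ 32  75/  7 105/  7 135/ 11  90/  7  15/ 11  18/157  18/159  18/159  18/162  18/158   0/  4   0/ 11 120/ 14
205  20/ 50 135/  8   0/  5 105/ 10 120/  6  11/ 21  14/ 68  14/ 71  14/ 74  13/ 82  14/112   0/  6   0/  6 120/ 16
207  14/ 55 150/  6   0/  7   0/  5 120/  6  14/ 32  12/ 46  13/ 44  12/ 46  14/ 46  14/ 46  90/  4  90/  8 120/  8
209 
[... 1383 characters left out ...]
/ 77
233  12/ 86  13/ 87  14/ 74  13/ 76  13/ 71   7/ 17   8/ 32   9/ 37   8/ 37  10/ 36   8/ 36  12/ 78  13/ 80  13/ 79
235  13/ 84  13/ 89  13/ 74  13/ 76  13/ 70   5/ 15   9/ 27   9/ 28   7/ 28   8/ 28   9/ 28  13/ 94  13/ 79  13/ 84
237  13/ 78  13/112  13/106  13/108  13/ 97  12/ 73  13/ 60  12/ 53  12/ 54  11/ 39  12/ 41  14/155  13/145  13/145
239  13/ 56  13/ 86  13/ 98  13/100  13/100  13/111  13/101  13/110  13/111  13/104  13/124  13/144  13/145  13/149
241  14/ 46  13/ 47  12/ 47  12/ 48  13/ 46  14/ 48  13/ 50  13/ 51  13/ 52  13/ 53  12/ 55  13/ 54  13/ 58  13/ 63
243  14/ 50  12/ 48  13/ 48  12/ 47  14/ 48  12/ 50  12/ 53  14/ 50  13/ 51  13/ 51  13/ 52  13/ 53  13/ 51  12/ 52
```

```bash
cat >pred.py <<'E'
from h import *
b=np.load('pose.npz')['b']
P=get_state()['ee_pos']; c,s=np.cos(b[2]),np.sin(b[2]);e=P[:2]-b[:2];print('tcp in box',c*e[0]+s*e[1],-s*e[0]+c*e[1],P[2])
for t in(0,10,20,30):   # tilt, low end (+x) on the floor at x=+33
    a=np.radians(t);ux=np.array([-np.cos(a),0,np.sin(a)]);un=np.array([np.sin(a),0,np.cos(a)])
    low=np.array([.033,-.045,.004])
    for nm,q in(('low bottom',low),('low top',low+.022*un),('high top',low+.066*ux+.022*un),('high bottom',low+.066*ux)): print(t,nm,proj('scene',W(b,q))[0].round(1),end=' ')
    print()
E
python3 pred.py
```

```text
tcp in box -0.0021914643625302738 -0.0405031861905429 0.03415109596526179
0 low bottom [398.  245.5] 0 low top [399.  235.1] 0 high top [396.8 213.4] 0 high bottom [396.  223.5] 
10 low bottom [398.  245.5] 10 low top [399.1 236.6] 10 high top [397.4 209.6] 10 high bottom [396.4 218.6] 
20 low bottom [398.  245.5] 20 low top [399.2 238.3] 20 high top [398.  206.9] 20 high bottom [397.  214.4] 
30 low bottom [398.  245.5] 30 low top [399.2 240.3] 30 high top [398.7 205.3] 30 high bottom [397.5 211. ]
```

```bash
python3 -m handwheel '[[[0,0,0.001,0],[0,0,0,0],[0,0,0,0]]]';python3 -m handwheel '[[[0,0,0.001,0],[0,0,0,0],[0,0,0,0]]]'
```

```text
t: 21.22
ee_pos: [0.5183, 0.1654, 0.0331]
eef_rot: [0.507, 3.099, 0.006]
wrist_force: [-14.2, 6.6, 29.6]
gripper_width: 0.0384
grip_force: 81.2
t: 21.6
ee_pos: [0.5184, 0.1655, 0.032]
eef_rot: [0.506, 3.099, 0.007]
wrist_force: [-13.1, 7.7, 27.5]
gripper_width: 0.0382
grip_force: 81.7
```

```bash
python3 -m handwheel '[[[0,0,0.001,0],[0,0,0,0],[0,0,0,0]]]';python3 -m handwheel '[[[0,0,0.001,0],[0,0,0,0],[0,0,0,0]]]'; python3 - <<'E'
from h import *
from rig import camera
im=cv2.cvtColor(camera('scene'),cv2.COLOR_RGB2BGR);cv2.imwrite('pics/s7.png',im)
a=cv2.imread('pics/s6.png')
for r in range(205,242): print(r,a[r,388:409:3].max(1),im[r,388:409:3].max(1))
E
```

```text
t: 21.98
ee_pos: [0.5183, 0.1656, 0.0312]
eef_rot: [0.506, 3.099, 0.006]
wrist_force: [-14.7, 6.7, 32.0]
gripper_width: 0.0382
grip_force: 82.8
t: 22.35
ee_pos: [0.5183, 0.1657, 0.0301]
eef_rot: [0.506, 3.099, 0.007]
wrist_force: [-15.0, 7.8, 30.1]
gripper_width: 0.0379
grip_force: 83.5
205 [ 6  8 56 71 71 73 74] [ 5  5 37 71 72 72 76]
206 [ 6 12 47 48 50 50 51] [ 8  6 38 49 50 50 52]
207 [ 6 17 47 45 44 45 46] [ 7  5 43 46 46 45 45]
208 [ 4 23 48 47 46 46 47] [ 6  7 47 46 46 45 48]
209 [ 9 28 47 47 47 46 47] [ 5 16 47 44 45 46 46]
210 [ 7 32 42 41 41 43 41] [ 8 21 47 44 46 47 47]
211 [ 7 22 28 27 30 31 31] [ 8 28 46 46 47 46 47]
212 [ 9 14 19 18 21 21 21] [ 8 27 43 44 44 42 43]
213 [23 17 17 16 19 18 17] [ 6 21 30 33 31 32 33]
214 [38 23 18 16 18 17 17] [ 8 14 22 22 23 19 20]
215 [41 18 18 18 17 19 15] [23 17 16 18 14 14 18]
216 [38 17 19 17 17 18 16] [38 23 16 16 16 16 18]
217 [38 15 15 16 16 15 16] [39 20 16 15 17 17 17]
218 [39 15 14 15 15 15 14] [39 15 14 19 17 16 17]
219 [39 16 16 17 16 14 14] [38 15 13 12 16 14 14]
220 [40 17 17 18 17 15 18] [38 15 15 15 14 14 15]
221 [39 17 1
[... 365 characters left out ...]
[38 15 14 15 15 15 14]
229 [35 17 16 17 18 17 22] [37 15 16 18 15 16 19]
230 [39 16 18 18 19 19 32] [37 15 17 17 17 19 28]
231 [48 14 17 19 23 29 35] [36 14 16 17 20 21 34]
232 [63 14 21 24 31 35 36] [37 13 19 20 30 31 33]
233 [71 14 22 32 37 37 37] [50 12 23 31 33 34 34]
234 [69 13 27 35 35 35 36] [64 12 26 33 32 32 34]
235 [70 12 22 27 28 27 28] [70 13 22 24 24 25 26]
236 [71 18 22 19 18 19 19] [72 20 22 17 17 18 18]
237 [97 71 73 54 53 53 51] [97 74 75 54 54 55 52]
238 [121 122 122  95 100 103 100] [121 121 124  97 101 103 101]
239 [100 109 111  96 110 112 111] [ 99 110 112  95 111 114 112]
240 [59 67 70 66 77 77 79] [60 70 70 66 76 77 79]
241 [46 48 51 51 51 52 52] [47 49 51 52 52 51 52]
```

```bash
python3 -m handwheel '[[[0,0,0.001,0],[0,0,0,0],[0,0,0,0]]]';python3 -m handwheel '[[[0,0,0.001,0],[0,0,0,0],[0,0,0,0]]]'; python3 - <<'E'
from h import *
from rig import camera
im=cv2.cvtColor(camera('scene'),cv2.COLOR_RGB2BGR)
for r in list(range(208,221))+[226,227,228,229,233,234,235,236]: print(r,im[r,388:409:3].max(1))
E
```

```text
t: 22.78
ee_pos: [0.5182, 0.1657, 0.0295]
eef_rot: [0.506, 3.099, 0.006]
wrist_force: [-16.9, 6.9, 36.2]
gripper_width: 0.0383
grip_force: 84.7
t: 23.15
ee_pos: [0.5182, 0.1658, 0.0294]
eef_rot: [0.506, 3.099, 0.005]
wrist_force: [-22.4, 3.8, 48.6]
gripper_width: 0.0382
grip_force: 86.4
208 [ 5 10 45 45 45 45 45]
209 [ 5 16 47 45 46 47 48]
210 [ 8 18 47 44 45 46 46]
211 [ 5 22 47 47 45 46 47]
212 [ 7 28 44 44 43 46 46]
213 [ 7 25 35 35 35 40 41]
214 [ 8 17 23 23 23 25 28]
215 [18 17 18 18 17 16 17]
216 [32 23 18 18 17 16 17]
217 [40 20 16 16 17 18 17]
218 [38 19 15 16 17 17 16]
219 [37 15 12 14 14 14 15]
220 [37 14 15 13 13 13 15]
226 [37 13 15 16 15 15 15]
227 [37 15 12 15 12 15 15]
228 [36 15 16 15 15 15 14]
229 [37 15 16 16 16 17 20]
233 [47 14 17 30 34 34 35]
234 [63 11 20 31 32 32 31]
235 [71 10 15 22 24 24 23]
236 [73 20 20 17 19 19 18]
```

The force jumps with z stopped: the bar is flat on the floor. Unload, release, and retreat.

```bash
python3 -m handwheel '[[[0,0,-0.0015,0],[0,0,-0.0015,0],[0,0,0,0]]]'
python3 -m handwheel '[[[0,0,0,0],[0,0,0,0],[0,0,0,0]]]' 0.05
python3 -m handwheel '[[[0,0,-0.005,0],[0,0,-0.02,0],[0,0,-0.045,0],[0,0,-0.055,0],[0,0,-0.055,0],[0,0,0,0]]]'
```

```text
t: 23.58
ee_pos: [0.5191, 0.1637, 0.03]
eef_rot: [0.509, 3.098, 0.005]
wrist_force: [-4.3, 4.3, 14.7]
gripper_width: 0.0383
grip_force: 81.8
t: 23.95
ee_pos: [0.5186, 0.1607, 0.0281]
eef_rot: [-0.513, -3.099, 0.001]
wrist_force: [0.5, -0.2, -0.4]
gripper_width: 0.0505
grip_force: 0.0
t: 24.7
ee_pos: [0.5204, 0.1624, 0.2138]
eef_rot: [0.511, 3.092, 0.004]
wrist_force: [0.4, -0.7, -1.3]
gripper_width: 0.0497
grip_force: 0.0
```

```bash
python3 - <<'E'
from h import *
from rig import camera
from scipy.optimize import least_squares
m=np.load('pose.npz')['m']
for n,x0,y0 in(('top',405,195),('scene',150,225)):
    im=cv2.cvtColor(camera(n),cv2.COLOR_RGB2BGR);cv2.imwrite(f'pics/{n}8.png',im)
    c=cv2.resize(im[y0:y0+55,x0:x0+60],None,fx=4,fy=4,interpolation=2).astype(int)
    k=((c[...,2]>c[...,0]*1.5)&(c[...,2]<110)&(c[...,2]>(15 if n=='scene' else 25))).astype(np.uint8)
    nn,l,st,ce=cv2.connectedComponentsWithStats(k)
    for i in range(1,nn):
        if st[i,4]>400:
            print(n,st[i]/4+[x0,y0,0,0,0],ce[i]/4+[x0,y0]-np.array([.4,.4]))
            px=ce[i]/4+[x0,y0]-.4
            f=least_squares(lambda a:proj(n,W(m,M(a[0]/1e3,a[1]/1e3,-.002)))[0]-px,[0,0]);print(f.x)
    for th in np.linspace(0,2*np.pi,4,endpoint=False): print(proj(n,W(m,M(.032+.024*np.cos(th),.024*np.sin(th),-.002)))[0].round(1),end='')
    print()
goto(tip(m,32,10)*[1,1,0]+[0,0,.215],m[2]+np.pi/2)
E
```

```text
[420.3 217.8][428.4 232.6][439.2 223.6][431.2 209. ]
scene [ 168.25  239.     24.     27.25 1447.5 ] [180.2462867  251.13518998]
[33.13430599 -1.09020071]
[193.  243.4][180.7 241.4][166.5 258.6][178.6 261.1]
t 24.8 pos [0.5188 0.1611 0.2095] shift mm [-175.8 -335.6   -5.2] turn 1.4125 j7 0.63 F [ 0.2  0.2 -0.2] w 0.0502 tilt [-0.002  0.    -1.   ]
```

```bash
python3 - <<'E'
from h import *
from scipy.optimize import least_squares
m=np.load('pose.npz')['m']
im=cv2.imread('pics/top8.png')
print(im[223,412:446].tolist()[::2])
c=cv2.resize(im[195:250,405:465],None,fx=4,fy=4,interpolation=2).astype(int)
k=((c[...,2]-c[...,0]>12)&(c.sum(2)<230)).astype(np.uint8)
nn,l,st,ce=cv2.connectedComponentsWithStats(k)
for i in range(1,nn):
    if st[i,4]>800:
        px=ce[i]/4+[405,195]-.4
        f=least_squares(lambda a:proj('top',W(m,M(a[0]/1e3,a[1]/1e3,-.002)))[0]-px,[0,0]);print(st[i]/4+[405,195,0,0,0],px,f.x)
E
```

```text
[[95, 100, 103], [96, 101, 102], [100, 104, 104], [119, 126, 126], [90, 94, 96], [38, 45, 58], [38, 45, 55], [40, 44, 51], [35, 42, 55], [38, 40, 54], [40, 44, 56], [40, 43, 55], [38, 44, 52], [53, 57, 67], [101, 106, 111], [124, 127, 131], [120, 126, 130]]
[ 421.25  211.     17.75   22.75 1117.25] [429.63518684 221.97497203] [32.12531904  2.5270427 ]
```

```bash
python3 -m handwheel '[[[-0.012,-0.022,0,0],[-0.02,-0.039,0,0],[-0.02,-0.039,0,0],[-0.02,-0.039,0,0],[-0.02,-0.039,0,0],[-0.02,-0.039,0,0],[-0.02,-0.039,0,0],[-0.02,-0.039,0,0],[-0.017,-0.03,0,0],[-0.006,-0.011,0,0]]]' 0.066
python3 -m handwheel '[[[0,0,0,0.177],[0,0,0,0.177],[0,0,0,0.177],[0,0,0,0.177],[0,0,0,0.177],[0,0,0,0.177],[0,0,0,0.177],[0,0,0,0.174],[0,0,0,0],[0,0,0,0]]]'
python3 - <<'E'
from h import *
m=np.load('pose.npz')['m'];goto(tip(m,32.5,16),m[2]+np.pi/2)
E
```

```text
t: 26.05
ee_pos: [0.5754, -0.2155, 0.207]
eef_rot: [-0.516, -3.097, -0.001]
wrist_force: [0.4, 0.5, -0.6]
gripper_width: 0.0656
grip_force: 0.0
t: 27.3
ee_pos: [0.5761, -0.2127, 0.2081]
eef_rot: [-2.397, -2.03, 0.0]
wrist_force: [0.2, -0.3, 0.1]
gripper_width: 0.066
grip_force: 0.0
t 27.3 pos [ 0.5761 -0.2127  0.2081] shift mm [  1.6   1.2 104.3] turn 0.0043 j7 -0.05 F [ 0.2 -0.3  0.1] w 0.066 tilt [ 0. -0. -1.]
```

```bash
python3 -m handwheel '[[[0.001,0.001,0.03,0.004],[0,0,0.03,0],[0,0,0.015,0],[0,0,0,0],[0,0,0,0]]]'
python3 - <<'E'
from h import *
m=np.load('pose.npz')['m'];goto(tip(m,32.5,16),m[2]+np.pi/2)
E
```

```text
t: 27.92
ee_pos: [0.578, -0.2127, 0.1345]
eef_rot: [2.404, 2.02, 0.001]
wrist_force: [1.1, -0.0, -0.1]
gripper_width: 0.0661
grip_force: 0.0
t 27.93 pos [ 0.578  -0.2127  0.1345] shift mm [ 1.3 -0.8 30.7] turn -0.0039 j7 -0.09 F [ 1.1 -0.  -0.1] w 0.0661 tilt [-0.     0.002 -1.   ]
```

```bash
python3 -m handwheel '[[[0.001,-0.001,0.01,-0.003],[0,0,0.008,0],[0,0,0.005,0],[0,0,0.003,0],[0,0,0.002,0],[0,0,0,0],[0,0,0,0]]]'
python3 - <<'E'
from h import *
m=np.load('pose.npz')['m'];goto(tip(m,32.5,16),m[2]+np.pi/2)
E
```

```text
t: 28.8
ee_pos: [0.5766, -0.2115, 0.1055]
eef_rot: [2.403, 2.023, 0.0]
wrist_force: [0.4, 0.4, -1.0]
gripper_width: 0.066
grip_force: 0.0
t 28.8 pos [ 0.5766 -0.2115  0.1055] shift mm [0.4 0.8 1.7] turn -0.0016 j7 -0.1 F [ 0.4  0.4 -1. ] w 0.066 tilt [-0.  0. -1.]
```

```bash
python3 -m handwheel '[[[0,0.001,0.002,0],[0,0,0,0],[0,0,0,0],[0,0,0,0],[0,0,0,0],[0,0,0,0]]]' 0.0
python3 -m handwheel '[[[-0.0025,0,-0.0043,0],[-0.005,0,-0.0087,0],[-0.005,0,-0.0087,0],[-0.005,0,-0.0087,0],[0,0,0,0]]]'
```

```text
t: 29.55
ee_pos: [0.5779, -0.2117, 0.1039]
eef_rot: [2.402, 2.023, 0.001]
wrist_force: [-0.6, -0.0, 5.1]
gripper_width: 0.0454
grip_force: 60.9
t: 30.18
ee_pos: [0.5747, -0.23, 0.1347]
eef_rot: [2.403, 2.021, 0.0]
wrist_force: [-0.3, -0.1, 0.5]
gripper_width: 0.0451
grip_force: 61.2
```

```bash
python3 -m handwheel '[[[0,0,-0.02,0],[0,0,-0.04,0],[0,0,-0.035,0],[0,0,0,0],[0,0,0,0]]]'
python3 - <<'E'
from h import *
from rig import camera
from scipy.optimize import least_squares
b=np.load('pose.npz')['b']
im=cv2.cvtColor(camera('top'),cv2.COLOR_RGB2BGR);cv2.imwrite('pics/top9.png',im)
cv2.imwrite('pics/scene9.png',cv2.cvtColor(camera('scene'),cv2.COLOR_RGB2BGR))
c=cv2.resize(im[210:300,165:285],None,fx=4,fy=4,interpolation=2).astype(int)
k=((c[...,2]-c[...,0]>9)&(c[...,2]<85)).astype(np.uint8)
k=cv2.morphologyEx(k,cv2.MORPH_OPEN,np.ones((15,15)))
nn,l,st,ce=cv2.connectedComponentsWithStats(k)
for i in range(1,nn):
    r=cv2.minAreaRect(np.argwhere(l==i)[:,::-1].astype(np.float32));print(st[i]/4,'rect',r)
    q=[]
    for p in list(cv2.boxPoints(r))+[np.array(r[0])]:
        px=np.array(p)/4+[165,210]-.4
        f=least_squares(lambda a:proj('top',W(b,[a[0]/1e3,a[1]/1e3,.026]))[0]-px,[0,0]);q.append(f.x.round(1).tolist())
    print('box coords',q)
E
python3 bx.py 0 8 200
```

```text
t: 30.8
ee_pos: [0.5744, -0.2286, 0.2288]
eef_rot: [2.403, 2.024, -0.0]
wrist_force: [-0.2, -0.1, -1.1]
gripper_width: 0.0451
grip_force: 61.4
[  66.5    34.75   26.     33.5  2431.25] rect ((317.70001220703125, 205.89999389648438), (80.32183837890625, 127.12354278564453), 18.43494987487793)
box coords [[-35.6, -25.4], [29.7, -24.0], [29.2, -65.7], [-36.0, -66.6], [-3.3, -45.4]]
t 30.9 pos [ 0.574  -0.2287  0.2279] shift mm [ 426.2 -112.    28.1] turn -1.4087 j7 -0.03 F [ 0.2  0.1 -0.4] w 0.0451 tilt [ 0.    -0.002 -1.   ]
```

Top view analysis: the bar lies flat at box (-3,-45) mm, 65×41 mm outline. Now carry the disc over.

```bash
sed -i 's|b\[2\]+np.pi/2)|b[2]+(np.pi/2 if len(sys.argv)<5 else 0))|' bx.py
python3 -m handwheel '[[[0.03,-0.008,0,0],[0.045,-0.012,0,0.04],[0.045,-0.012,0,0.04],[0.045,-0.011,0,0.04],[0.045,-0.009,0,0.04],[0.045,-0.007,0,0],[0.045,-0.006,0,0],[0.045,-0.006,0,0],[0.045,-0.006,0,0],[0.025,-0.004,0,0],[0.01,0,0,0],[0,0,0,0]]]'
python3 bx.py 0 6 60 d
```

```text
t: 32.4
ee_pos: [0.6125, 0.1994, 0.2281]
eef_rot: [-2.557, -1.825, 0.002]
wrist_force: [-0.4, -1.0, -0.9]
gripper_width: 0.0453
grip_force: 61.4
t 32.4 pos [0.6125 0.1994 0.2281] shift mm [-16.3 -75.6 168.1] turn 0.0022 j7 -0.93 F [-0.4 -1.  -0.9] w 0.0453 tilt [-0.001 -0.001 -1.   ]
```

```bash
python3 -m handwheel '[[[-0.006,-0.025,0,0],[-0.006,-0.03,0,0.002],[-0.004,-0.02,0,0],[0,0,0,0],[0,0,0,0],[0,0,0,0]]]'
python3 bx.py 0 6 60 d
```

```text
t: 33.15
ee_pos: [0.5372, 0.2083, 0.2285]
eef_rot: [-2.56, -1.821, 0.0]
wrist_force: [-0.5, 0.6, -0.7]
gripper_width: 0.0451
grip_force: 61.4
t 33.15 pos [0.5372 0.2083 0.2285] shift mm [ -0.4  -1.7 168.5] turn -0.0014 j7 -0.96 F [-0.5  0.6 -0.7] w 0.0451 tilt [ 0. -0. -1.]
```

```bash
python3 -m handwheel '[[[0,-0.002,0.03,0],[0,0,0.045,0],[0,0,0.045,0],[0,0,0.03,0],[0,0,0.01,0],[0,0,0,0],[0,0,0,0]]]'
python3 bx.py 0 6 60 d
python3 -m handwheel '[[[0,0,0.004,0],[0,0,0.002,0],[0,0,0,0]]]'
```

```text
t: 34.02
ee_pos: [0.5354, 0.21, 0.0701]
eef_rot: [2.559, 1.822, 0.003]
wrist_force: [0.4, -0.4, 0.1]
gripper_width: 0.0454
grip_force: 61.4
t 34.02 pos [0.5354 0.21   0.0701] shift mm [-1.4  0.5 10.1] turn -0.0002 j7 -1.07 F [ 0.4 -0.4  0.1] w 0.0454 tilt [ 0.001  0.002 -1.   ]
t: 34.4
ee_pos: [0.5345, 0.2096, 0.0627]
eef_rot: [2.559, 1.822, -0.0]
wrist_force: [-0.3, 0.2, -1.1]
gripper_width: 0.0454
grip_force: 61.4
```

```bash
python3 bx.py 0 6 50 d; python3 -m handwheel '[[[0,0,0.001,0],[0,0,0.001,0],[0,0,0,0]]]'; python3 -m handwheel '[[[0,0,0.001,0],[0,0,0.001,0],[0,0,0,0]]]'
```

```text
t 34.4 pos [0.5345 0.2096 0.0627] shift mm [-0.7  1.3 12.7] turn -0.0001 j7 -1.07 F [-0.3  0.2 -1.1] w 0.0454 tilt [-0.  0. -1.]
t: 34.78
ee_pos: [0.5344, 0.2097, 0.0606]
eef_rot: [2.559, 1.823, -0.0]
wrist_force: [0.5, 0.4, -1.0]
gripper_width: 0.0449
grip_force: 61.4
t: 35.15
ee_pos: [0.5344, 0.2096, 0.0586]
eef_rot: [2.559, 1.823, -0.0]
wrist_force: [-0.2, -0.0, -0.6]
gripper_width: 0.0453
grip_force: 61.4
```

```bash
python3 -m handwheel '[[[0,0.001,0.003,0],[0,0,0.002,0],[0,0,0,0]]]'; python3 -m handwheel '[[[0,0,0.002,0],[0,0,0.002,0],[0,0,0,0]]]'; python3 -m handwheel '[[[0,0,0.002,0],[0,0,0,0]]]'
```

```text
t: 35.52
ee_pos: [0.5353, 0.2093, 0.0534]
eef_rot: [-2.559, -1.823, 0.001]
wrist_force: [-0.1, -0.3, -1.0]
gripper_width: 0.0454
grip_force: 61.4
t: 35.9
ee_pos: [0.5353, 0.2093, 0.0495]
eef_rot: [2.559, 1.823, -0.001]
wrist_force: [0.5, -0.6, 0.4]
gripper_width: 0.0454
grip_force: 61.4
t: 36.15
ee_pos: [0.5353, 0.2093, 0.0475]
eef_rot: [2.559, 1.823, -0.0]
wrist_force: [-0.5, 0.0, -1.1]
gripper_width: 0.045
grip_force: 61.4
```

```bash
python3 -m handwheel '[[[0,0,0.002,0],[0,0,0.001,0],[0,0,0,0]]]'; python3 -m handwheel '[[[0,0,0.002,0],[0,0,0,0],[0,0,0,0]]]'; python3 -m handwheel '[[[0,0,0.002,0],[0,0,0,0]]]'
```

```text
t: 36.52
ee_pos: [0.5359, 0.21, 0.0455]
eef_rot: [2.558, 1.823, 0.002]
wrist_force: [-1.6, 0.0, 7.3]
gripper_width: 0.0451
grip_force: 61.9
t: 36.9
ee_pos: [0.5362, 0.2109, 0.0447]
eef_rot: [2.558, 1.823, 0.004]
wrist_force: [-4.9, 2.0, 16.8]
gripper_width: 0.045
grip_force: 62.9
t: 37.15
ee_pos: [0.5368, 0.2119, 0.0435]
eef_rot: [-2.558, -1.824, -0.008]
wrist_force: [-4.5, 3.1, 21.5]
gripper_width: 0.0455
grip_force: 65.0
```

```bash
python3 -m handwheel '[[[0,0,0.001,0],[0,0,0.001,0],[0,0,0.001,0],[0,0,0,0]]]'; python3 -m handwheel '[[[0,0,0.001,0],[0,0,0.001,0],[0,0,0,0],[0,0,0,0]]]'; python3 bx.py 0 6 40 d
```

```text
t: 37.65
ee_pos: [0.5378, 0.2131, 0.0415]
eef_rot: [-2.557, -1.825, -0.013]
wrist_force: [-2.4, 6.1, 25.3]
gripper_width: 0.0453
grip_force: 68.8
t: 38.15
ee_pos: [0.5387, 0.2135, 0.0403]
eef_rot: [2.557, 1.824, 0.016]
wrist_force: [-0.6, 6.8, 28.6]
gripper_width: 0.0457
grip_force: 71.1
t 38.15 pos [0.5387 0.2135 0.0403] shift mm [-5.8 -1.5  0.2] turn 0.0016 j7 -1.09 F [-0.6  6.8 28.6] w 0.0457 tilt [ 0.008  0.006 -1.   ]
```

```bash
python3 -m handwheel '[[[-0.002,0,0.001,0],[-0.002,0,0,0],[0,0,0,0]]]'; python3 -m handwheel '[[[-0.001,0,0.001,0],[0,0,0.001,0],[0,0,0,0],[0,0,0,0]]]'; python3 bx.py 0 6 40 d
```

```text
t: 38.52
ee_pos: [0.5383, 0.2126, 0.0407]
eef_rot: [-2.555, -1.826, -0.024]
wrist_force: [1.6, 13.1, 31.6]
gripper_width: 0.0451
grip_force: 71.6
t: 39.02
ee_pos: [0.5385, 0.2132, 0.04]
eef_rot: [-2.554, -1.827, -0.028]
wrist_force: [-1.7, 15.7, 42.3]
gripper_width: 0.0458
grip_force: 72.5
t 39.02 pos [0.5385 0.2132 0.04  ] shift mm [-5.4 -1.4 -0.1] turn 0.0039 j7 -1.09 F [-1.7 15.7 42.3] w 0.0458 tilt [ 0.016  0.009 -1.   ]
```

```bash
python3 - <<'E'
from h import *
from rig import camera
b=np.load('pose.npz')['b']
im=cv2.cvtColor(camera('scene'),cv2.COLOR_RGB2BGR);cv2.imwrite('pics/s10.png',im)
for r in range(204,240): print(r,' '.join(f'{v:3d}' for v in im[r,412:452].max(1)))
for t in(0,10,20,30):
    a=np.radians(t);ux=np.array([0,np.cos(a),np.sin(a)]);un=np.array([0,-np.sin(a),np.cos(a)])
    c=np.array([0,.011,.004])+.024*np.sin(a)*np.array([0,0,1])
    print(t,[proj('scene',W(b,c+k*.024*ux+h*un))[0].round(1).tolist() for k,h in((-1,0),(-1,.022),(1,.022),(1,0))])
E
```

```text
204 124 125 125 126 125 123 114 111 112 112 112 108  87  51  18   7   5   5   7   5   5   6   6   4   9  11  15  17  17  14  15  13   6   5   9  44  95 126 135 137
205  82  82  81  81  83  82  81  77  77  78  78  73  56  31   8   8   6   7   7   5   5   4   7   7   8  11  16  15  14  13  13   8   8   2  13  53 103 130 136 137
206  52  50  52  52  54  54  54  54  54  54  55  50  39  22   6   7   4   7   6   5   4   1   5   5   7  13  16  14  15  14  14   9   7   4  12  50  88 106 110 109
207  43  44  43  43  44  44  45  46  45  46  45  43  33  17   8   5   7   7   6   6   5   5   4   6   7  12  13  14  14  14  11   8   5   4  21  52  71  73  69  67
208  44  46  45  45  45  44  45  47  45  46  45  43  30  16   6   3   6   6   7   6   6   5   4   7   5   8  13  12  14  11  10   6   7  10  37  74  83  70  53  48
209  45  46  46  45  46  45  45  46  46  45  46  43  29  12   7   4   6   5   7   4   6   7   7   5   5   8  11  14  12  11   9   5   5  11  49  94 104  80  55  46
210  47  46  45  46  45  45  45  45  47  45  48  41  29  12   7   3   5   6   6   7   7   5   6   7   5   6   8  10 
[... 4374 characters left out ...]
6  21  27  31  30  30  28  29  28  29  28  29  28  25  28  36  50  70  92  98  88  71  54  39  37  57
238  96 104 116 120 119 115 111 105  91  73  56  44  42  40  41  40  40  38  41  41  41  41  42  42  42  40  44  57  71  83  89 105 126 129 113  93  76  67  59  66
239 123 126 129 129 129 126 124 116  97  78  70  65  65  64  63  62  61  60  60  62  62  64  65  64  64  65  76  98 112 122 125 131 141 141 129 118 111 106  97  95
0 [[415.3, 234.7], [416.4, 224.4], [444.3, 225.0], [442.8, 235.3]]
10 [[415.5, 234.7], [414.4, 224.5], [442.3, 221.2], [443.2, 231.4]]
20 [[416.1, 234.7], [412.8, 224.9], [440.0, 217.7], [443.1, 227.6]]
30 [[417.1, 234.7], [411.7, 225.7], [437.3, 214.7], [442.5, 224.0]]
```

The disc is off-centre in the grip (about 8 mm up-slope), so its high edge has met the divider wall. Lift, shift away from the divider, and press again.

```bash
python3 -m handwheel '[[[0,0,-0.007,0],[0,0,-0.009,0],[0,0,0,0]]]'; python3 bx.py 0 -2 45 d
python3 - <<'E'
from h import *
from rig import camera
im=cv2.cvtColor(camera('scene'),cv2.COLOR_RGB2BGR);cv2.imwrite('pics/s11.png',im)
for r in range(194,240,2): print(r,' '.join(f'{v:3d}' for v in im[r,404:452].max(1)))
E
```

```text
t: 39.45
ee_pos: [0.5339, 0.2042, 0.0489]
eef_rot: [2.559, 1.822, -0.0]
wrist_force: [-0.4, 0.4, -0.3]
gripper_width: 0.0453
grip_force: 68.5
t 39.45 pos [0.5339 0.2042 0.0489] shift mm [-3.4  0.   3.9] turn -0.0006 j7 -1.07 F [-0.4  0.4 -0.3] w 0.0453 tilt [-0.  0. -1.]
194 140 141 141 141 141 141 142 141 141 141 141 141 142 141 126  89  44  14   5   7   8   8  10  12  17  16  18  20  29  41  47  48  50  49  45  32  22  18  19  49  96 128 139 141 139 141 142 142
196 140 140 141 141 141 141 141 142 142 142 142 141 143 144 138 113  67  24   9   7   8   8   8   6   6   5   9  10  15  20  20  21  21  22  17  13   8   7  19  52  89 111 119 124 130 133 138 138
198 145 144 143 143 144 143 142 143 142 143 143 141 142 142 134 102  52  16   6   7   8   8   6   5   4   5   4   8   9  13  15  15  14  12  10   6   6  12  41  81 102 103 101  97  96  96 100 106
200 163 162 162 161 160 160 160 159 160 159 161 161 162 157 139  97  45  11   3   7   7   7   7   3   7   6   6   7  12  15  13  12  15  14   8   7   4  21  71 121 139 134 124 114 107 100  95  92
202 168 167 167 167 167 167 167 168 167 167 
[... 2979 characters left out ...]
  29  28  29  29  29  28  28  29  31  25  18  26  58 105 137 152 155 154 154 144 114  80  61  45  38  37  57  98
234  22  20  18  16  19  16  15  16  29  54  71  77  70  55  36  19  12   8   9   9   9   9   8  11  14  15  20  25  36  49  61  70  76  95 127 148 156 157 157 154 135 103  75  53  39  38  46  81
236  19  19  17  14  12  11  10  11  23  48  67  76  77  76  72  70  66  59  51  47  46  46  48  53  61  69  71  73  77  78  79  77  77  87 116 142 155 157 158 158 142 112  83  62  45  36  36  64
238 101 102  97  90  83  84  90  94  92  87  81  79  78  81  79  80  80  80  79  79  78  79  78  78  78  79  77  82  94 100 102 101 100 110 130 147 154 157 156 156 153 137 112  92  76  66  59  65
```

```bash
python3 -m handwheel '[[[-0.002,0,0.002,0],[0,0,0.002,0],[0,0,0,0]]]'; python3 -m handwheel '[[[0,0,0.002,0],[-0.001,0,0.001,0],[0,0,0,0]]]';python3 -m handwheel '[[[-0.001,0,0.001,0],[0,0,0.001,0],[0,0,0,0]]]'; python3 bx.py 0 -2 40 d
```

```text
t: 39.88
ee_pos: [0.533, 0.2027, 0.0443]
eef_rot: [-2.559, -1.823, 0.001]
wrist_force: [0.4, 1.4, -0.3]
gripper_width: 0.0452
grip_force: 68.5
t: 40.25
ee_pos: [0.533, 0.2024, 0.0421]
eef_rot: [-2.558, -1.823, -0.002]
wrist_force: [0.9, 3.7, 2.6]
gripper_width: 0.0455
grip_force: 68.7
t: 40.62
ee_pos: [0.5332, 0.2027, 0.0413]
eef_rot: [-2.558, -1.824, -0.005]
wrist_force: [-1.8, 4.4, 12.4]
gripper_width: 0.0451
grip_force: 69.6
t 40.62 pos [0.5332 0.2027 0.0413] shift mm [-1.8  0.2  1.3] turn 0.001 j7 -1.08 F [-1.8  4.4 12.4] w 0.0451 tilt [ 0.003  0.002 -1.   ]
```

```bash
python3 -m handwheel '[[[0,0,0.001,0],[0,0,0.001,0],[0,0,0,0]]]'; python3 -m handwheel '[[[-0.001,0,0.001,0],[0,0,0.001,0],[0,0,0,0]]]';python3 -m handwheel '[[[0,0,0.001,0],[0,0,0.001,0],[0,0,0,0]]]'; python3 bx.py 0 -2 40 d
```

```text
t: 41.0
ee_pos: [0.5335, 0.2035, 0.0404]
eef_rot: [-2.557, -1.824, -0.007]
wrist_force: [-4.2, 4.6, 24.0]
gripper_width: 0.0456
grip_force: 70.6
t: 41.38
ee_pos: [0.5339, 0.2038, 0.0395]
eef_rot: [-2.557, -1.825, -0.011]
wrist_force: [-4.5, 8.0, 30.6]
gripper_width: 0.0453
grip_force: 72.5
t: 41.75
ee_pos: [0.5353, 0.2037, 0.038]
eef_rot: [2.557, 1.824, 0.015]
wrist_force: [-1.0, 7.5, 30.1]
gripper_width: 0.0451
grip_force: 75.3
t 41.75 pos [0.5353 0.2037 0.038 ] shift mm [-3.3 -1.4 -2. ] turn 0.0017 j7 -1.08 F [-1.   7.5 30.1] w 0.0451 tilt [ 0.007  0.006 -1.   ]
```

```bash
python3 -m handwheel '[[[0,0,0.001,0],[0,0,0.001,0],[0,0,0,0]]]'; python3 -m handwheel '[[[-0.001,0,0.001,0],[0,0,0.001,0],[0,0,0,0]]]';python3 -m handwheel '[[[0,0,0.001,0],[0,0,0,0]]]'; python3 bx.py 0 -2 40 d
```

```text
t: 42.12
ee_pos: [0.5362, 0.2038, 0.0364]
eef_rot: [2.556, 1.824, 0.018]
wrist_force: [2.4, 8.5, 28.6]
gripper_width: 0.0452
grip_force: 78.2
t: 42.5
ee_pos: [0.5366, 0.2037, 0.0351]
eef_rot: [2.556, 1.824, 0.021]
wrist_force: [3.2, 8.7, 30.8]
gripper_width: 0.0454
grip_force: 80.7
t: 42.75
ee_pos: [0.5367, 0.2037, 0.0343]
eef_rot: [2.556, 1.824, 0.022]
wrist_force: [3.3, 9.8, 33.8]
gripper_width: 0.0456
grip_force: 82.0
t 42.75 pos [0.5367 0.2037 0.0343] shift mm [-3.9 -2.7 -5.8] turn 0.0017 j7 -1.08 F [ 3.3  9.8 33.8] w 0.0456 tilt [ 0.011  0.009 -1.   ]
```

```bash
python3 -m handwheel '[[[0,0,0.001,0],[0,0,0.001,0],[0,0,0,0]]]'; python3 - <<'E'
from h import *
from rig import camera
im=cv2.cvtColor(camera('scene'),cv2.COLOR_RGB2BGR);cv2.imwrite('pics/s12.png',im)
for r in range(206,240,1): print(r,' '.join(f'{v:3d}' for v in im[r,406:450].max(1)))
E
```

```text
t: 43.12
ee_pos: [0.5373, 0.204, 0.0325]
eef_rot: [2.556, 1.824, 0.024]
wrist_force: [5.2, 10.7, 33.5]
gripper_width: 0.0451
grip_force: 85.2
206  50  50  53  53  53  53  52  53  51  53  54  54  52  37  18  10   8   8   6   7   6   7   6   8   6  11  15  17  17  20  16  16  11   7   4  16  43  76 103 123 143 144 128 111
207  46  45  45  44  46  44  44  42  43  43  45  45  42  31  15   7   8   6   9   7   4   6   5   5   6  11  13  14  14  15  14  12   7   6   5  15  35  53  66  89 124 135 111  82
208  45  45  46  45  45  44  45  44  46  45  45  45  41  29  14   6   7   8   6   9   7   5   7   5   6  10  16  14  16  15  14  11   9   5   4  16  33  45  48  68 108 129 111  74
209  46  46  47  46  45  47  47  47  46  45  45  45  41  27  13   7   7   7   7   9   2   6   5   6   5  11  15  16  16  16  14  10   4   6   4  22  38  48  47  58  99 128 119  83
210  46  45  46  45  46  46  45  46  44  46  47  45  39  26  12   6   6   7   9   5   7   6   6   6   8  13  15  15  15  16  14  10   6   7   8  23  42  50  48  54  91 130 132  97
211  44  45  46  46  45  46  46  45  44  45  45  44  39  2
[... 4461 characters left out ...]
  13  30  49  50  32  15   8   7   6   6  18  31  34  29  16   6   6   8   7   7   7  10  21  31  27  16   7   6  17  55 107 144 158 158 143 111  83  61  46  36
237  52  44  37  36  37  51  71  77  61  41  26  18  15  17  23  34  38  31  20  13  12  12  11   9   9  14  24  34  30  24  20  21  33  78 124 150 158 159 148 122  92  72  53  40
238  98  89  83  83  89  98 113 117 105  81  57  42  38  40  44  52  54  49  43  41  39  40  37  36  34  36  43  54  69  75  76  75  79 106 136 153 158 158 153 138 113  91  76  67
239 109 105 103 106 116 123 128 130 120  95  71  62  59  60  62  65  67  66  65  64  63  63  61  59  61  61  65  80 107 122 126 123 121 128 144 150 153 152 150 141 128 118 112 104
```

Disc sides are almost vertical now (left edge col 414, right col 439), a few degrees of tilt remain; continue.

```bash
python3 -m handwheel '[[[0,0,0.001,0],[0,0,0,0],[0,0,0,0]]]'; python3 -m handwheel '[[[0,0,0.001,0],[0,0,0,0],[0,0,0,0]]]';python3 -m handwheel '[[[0,0,0.001,0],[0,0,0,0],[0,0,0,0]]]'; python3 bx.py 0 -2 40 d
```

```text
t: 43.55
ee_pos: [0.5372, 0.2041, 0.0317]
eef_rot: [2.556, 1.824, 0.024]
wrist_force: [4.5, 10.7, 34.7]
gripper_width: 0.0452
grip_force: 86.6
t: 43.92
ee_pos: [0.5373, 0.2043, 0.0305]
eef_rot: [2.556, 1.824, 0.024]
wrist_force: [5.5, 12.3, 33.8]
gripper_width: 0.0454
grip_force: 88.6
t: 44.3
ee_pos: [0.5376, 0.2045, 0.0298]
eef_rot: [2.556, 1.824, 0.026]
wrist_force: [5.7, 11.1, 33.7]
gripper_width: 0.0452
grip_force: 90.0
t 44.3 pos [0.5376 0.2045 0.0298] shift mm [ -4.8  -3.3 -10.3] turn 0.002 j7 -1.09 F [ 5.7 11.1 33.7] w 0.0452 tilt [ 0.013  0.011 -1.   ]
```

```bash
python3 -m handwheel '[[[0,0,0.001,0],[0,0,0,0],[0,0,0,0]]]'; python3 -m handwheel '[[[0,0,0.001,0],[0,0,0,0],[0,0,0,0]]]'; python3 - <<'E'
from h import *
from rig import camera
im=cv2.cvtColor(camera('scene'),cv2.COLOR_RGB2BGR);cv2.imwrite('pics/s13.png',im)
for f in('s12','s13'):
    g=cv2.imread(f'pics/{f}.png').max(2).astype(float)
    L=[];Rr=[]
    for r in range(222,236):
        row=g[r]; l=next(c for c in range(413,422) if row[c]<35 and row[c+1]<=row[c]+3) ; 
        L.append(l-1+(row[l-1]-35)/(row[l-1]-row[l])); q=next(c for c in range(446,430,-1) if row[c]<60 and row[c-1]<row[c] and row[c+1]>=60 and c<443)
        Rr.append(q+(60-row[q])/(row[q+1]-row[q]))
    print(f,np.round(L,1),np.round(Rr,1))
E
```

```text
t: 44.68
ee_pos: [0.5375, 0.2046, 0.029]
eef_rot: [2.556, 1.824, 0.025]
wrist_force: [5.6, 11.4, 37.6]
gripper_width: 0.0452
grip_force: 91.5
t: 45.05
ee_pos: [0.5377, 0.2046, 0.0278]
eef_rot: [2.556, 1.824, 0.026]
wrist_force: [6.5, 12.6, 33.4]
gripper_width: 0.0453
grip_force: 93.8
s12 [414.7 414.  413.6 413.3 413.2 413.2 413.4 413.4 413.3 413.4 413.4 413.4
 413.5 413.5] [438.7 438.9 439.3 439.6 439.7 439.7 439.7 439.7 439.8 439.9 439.9 439.8
 439.7 439.4]
s13 [415.7 415.  414.5 414.1 413.9 413.7 413.6 413.5 413.4 413.5 413.4 413.3
 413.4 413.4] [439.  439.  439.3 439.8 440.2 440.3 440.2 440.1 440.1 440.  439.9 439.9
 439.8 439.7]
```

```bash
python3 -m handwheel '[[[0,0,0.001,0],[0,0,0,0],[0,0,0,0]]]'; python3 -m handwheel '[[[0,0,0.001,0],[0,0,0,0],[0,0,0,0]]]'
```

```text
t: 45.48
ee_pos: [0.5378, 0.2048, 0.0275]
eef_rot: [2.556, 1.824, 0.026]
wrist_force: [4.4, 10.9, 41.8]
gripper_width: 0.0452
grip_force: 94.7
t: 45.85
ee_pos: [0.538, 0.2047, 0.0262]
eef_rot: [2.556, 1.824, 0.027]
wrist_force: [6.5, 11.2, 36.9]
gripper_width: 0.0453
grip_force: 98.1
```

```bash
python3 -m handwheel '[[[0,0,0.001,0],[0,0,0,0],[0,0,0,0]]]'; python3 - <<'E'
from h import *
from rig import camera
im=cv2.cvtColor(camera('scene'),cv2.COLOR_RGB2BGR);cv2.imwrite('pics/s14.png',im)
for f in('s12','s13','s14'):
    g=cv2.imread(f'pics/{f}.png').max(2).astype(float)
    L=[];Rr=[]
    for r in range(220,236):
        row=g[r]; l=next(c for c in range(413,424) if row[c]<35 and row[c+1]<=row[c]+3) ; 
        L.append(l-1+(row[l-1]-35)/(row[l-1]-row[l])); q=next(c for c in range(446,430,-1) if row[c]<60 and row[c-1]<row[c] and row[c+1]>=60 and c<443)
        Rr.append(q+(60-row[q])/(row[q+1]-row[q]))
    print(f,np.round(L,1),np.round(Rr,1))
E
```

```text
t: 46.22
ee_pos: [0.538, 0.2047, 0.0261]
eef_rot: [2.556, 1.823, 0.026]
wrist_force: [1.7, 8.4, 48.1]
gripper_width: 0.0452
grip_force: 99.6
s12 [416.6 415.7 414.7 414.  413.6 413.3 413.2 413.2 413.4 413.4 413.3 413.4
 413.4 413.4 413.5 413.5] [439.2 438.8 438.7 438.9 439.3 439.6 439.7 439.7 439.7 439.7 439.8 439.9
 439.9 439.8 439.7 439.4]
s13 [417.8 416.9 415.7 415.  414.5 414.1 413.9 413.7 413.6 413.5 413.4 413.5
 413.4 413.3 413.4 413.4] [439.8 439.3 439.  439.  439.3 439.8 440.2 440.3 440.2 440.1 440.1 440.
 439.9 439.9 439.8 439.7]Traceback (most recent call last):
  File "<stdin>", line 9, in <module>
StopIteration
```

Hard stop at z=26.1 mm with rising force: the disc is flat. Unload and release.

```bash
python3 -m handwheel '[[[0,0,-0.002,0],[0,0,-0.0015,0],[0,0,0,0]]]'
python3 bx.py 0 -2 40 d
```

```text
t: 46.65
ee_pos: [0.5363, 0.2024, 0.0264]
eef_rot: [2.557, 1.823, 0.018]
wrist_force: [6.3, 8.7, 22.4]
gripper_width: 0.0455
grip_force: 96.2
t 46.65 pos [0.5363 0.2024 0.0264] shift mm [ -2.4  -2.7 -13.7] turn 0.0008 j7 -1.09 F [ 6.3  8.7 22.4] w 0.0455 tilt [ 0.009  0.008 -1.   ]
```

```bash
python3 -m handwheel '[[[0,0,-0.0015,0],[0,0,0,0]]]'
python3 -m handwheel '[[[0,0,0,0],[0,0,0,0],[0,0,-0.001,0]]]' 0.057
python3 -m handwheel '[[[0,0,-0.005,0],[0,0,-0.02,0],[0,0,-0.045,0],[0,0,-0.055,0],[0,0,-0.055,0],[0,0,0,0]]]'
python3 bx.py 0 -2 40 d
```

```text
t: 46.9
ee_pos: [0.5348, 0.201, 0.0264]
eef_rot: [2.557, 1.823, 0.012]
wrist_force: [5.1, 5.5, 15.7]
gripper_width: 0.0455
grip_force: 95.6
t: 47.28
ee_pos: [0.5313, 0.1983, 0.0241]
eef_rot: [-2.559, -1.822, 0.002]
wrist_force: [0.5, -0.0, 0.1]
gripper_width: 0.0569
grip_force: 0.0
t: 48.02
ee_pos: [0.5336, 0.2004, 0.2106]
eef_rot: [2.556, 1.821, 0.013]
wrist_force: [0.5, -0.0, -0.4]
gripper_width: 0.0568
grip_force: 0.0
t 48.02 pos [0.5336 0.2004 0.2106] shift mm [ -0.6  -2.1 170.6] turn 0.0004 j7 -0.96 F [ 0.5 -0.  -0.4] w 0.0568 tilt [ 0.005  0.007 -1.   ]
```

```bash
python3 -m handwheel '[[[-0.03,0,-0.01,0],[-0.045,0,0,0],[-0.045,0,0,0],[-0.045,0,0,0],[-0.04,0,0,0],[-0.02,0,0,0],[0,0,0,0]]]'
python3 - <<'E'
from h import *
from rig import camera
from scipy.optimize import least_squares
b,m=(np.load('pose.npz')[k] for k in 'bm')
for n,(x0,y0,w,h) in(('top',(165,210,120,90)),('scene',(365,200,85,45))):
    im=cv2.cvtColor(camera(n),cv2.COLOR_RGB2BGR);cv2.imwrite(f'pics/{n}20.png',im)
    c=cv2.resize(im[y0:y0+h,x0:x0+w],None,fx=4,fy=4,interpolation=2).astype(int)
    k=((c[...,2]-c[...,0]>9)&(c[...,2]<(85 if n=='top' else 70))&(c[...,2]>1.5*0+20)).astype(np.uint8)
    k=cv2.morphologyEx(k,cv2.MORPH_OPEN,np.ones((15,15)))
    nn,l,st,ce=cv2.connectedComponentsWithStats(k)
    for i in range(1,nn):
        if st[i,4]<600: continue
        cn=max(cv2.findContours((l==i).astype(np.uint8),0,1)[0],key=len)[:,0]
        q=np.array([least_squares(lambda a:proj(n,W(b,[a[0]/1e3,a[1]/1e3,.026]))[0]-(p/4+[x0,y0]-.4),[0,0]).x for p in cn[::4].astype(float)])
        print(n,st[i]/4,'min',q.min(0).round(1),'max',q.max(0).round(1),'minrect mm',cv2.minAreaRect(q.astype(np.float32)),'ellipse',cv2.fitEllipse(q.astype(np.float32)))
E
```

```text
t: 48.9
ee_pos: [0.4578, -0.0149, 0.2149]
eef_rot: [2.561, 1.819, -0.001]
wrist_force: [0.7, -0.2, -0.0]
gripper_width: 0.0568
grip_force: 0.0Traceback (most recent call last):
  File "<stdin>", line 14, in <module>
    return func(*args, **kwargs)
    result = trf(vector_fun.fun, vector_fun.jac, x0, f0, J0, lb, ub, ftol, xtol,
                 gtol, max_nfev, x_scale, loss_function, tr_solver,
                 tr_options.copy(), verbose, callback=callback_wrapped)
    return trf_no_bounds(
        fun, jac, x0, f0, J0, ftol, xtol, gtol, max_nfev, x_scale,
        loss_function, tr_solver, tr_options, verbose, callback=callback)
    J = jac(x)
    self._update_jac()
    ~~~~~~~~~~~~~~~~^^
    self.J = self.jac_wrapped(xp_copy(self.x), f0=self.f)
             ~~~~~~~~~~~~~~~~^^^^^^^^^^^^^^^^^^^^^^^^^^^^
    J, dct = approx_derivative(
             ~~~~~~~~~~~~~~~~~^
        self.fun,
        ^^^^^^^^^
    ...<2 lines>...
        **self.finite_diff_options,
        ^^^^^^^^^^^^^^^^^^^^^^^^^^^
    )
    ^
    J, _nfev = _dense_difference(fun_wrapped, x0, f0, h,
               ~~~~~~~~~~~~~~~~~^^^^^^^^^^^^^^^^^^^^^^^^
                             use_one_sided, method,
                             ^^^^^^^^^^^^^^^^^^^^^^
                             mf)
                             ^^^
    df = [f_eval - f0 for f_eval in f_evals]
                                    ^^^^^^^
    f = np.atleast_1d(self.fun(x, *self.args, **self.kwargs))
                      ~~~~~~~~^^^^^^^^^^^^^^^^^^^^^^^^^^^^^^
    return np.atleast_1d(self.fun(x))
                         ~~~~~~~~^^^
    return self.f(x, *self.args, **self.kwargs)
           ~~~~~~^^^^^^^^^^^^^^^^^^^^^^^^^^^^^^
  File "<stdin>", line 14, in <lambda>
  File "h.py", line 5, in proj
    c=get_calibration(n);T=np.linalg.inv(c['world_from_camera']);p=np.atleast_2d(P)@T[:3,:3].T+T[:3,3]
ValueError: time passes only in moves, steps and waits
```

```bash
python3 - <<'E'
from h import *
from rig import camera
b=np.load('pose.npz')['b']
B=np.float32([[-50,-89],[50,-89],[50,89],[-50,89]])
def H(n): return cv2.getPerspectiveTransform(np.float32(proj(n,W(b,np.c_[B/1e3,[.026]*4]))),B)
cv2.imwrite('pics/scene20.png',cv2.cvtColor(camera('scene'),cv2.COLOR_RGB2BGR))
for n,(x0,y0,w,h),hi in(('top',(165,210,120,90),85),('scene',(365,195,85,45),62)):
    im=cv2.imread(f'pics/{n}20.png')
    c=cv2.resize(im[y0:y0+h,x0:x0+w],None,fx=4,fy=4,interpolation=2).astype(int)
    k=((c[...,2]-c[...,0]>9)&(c[...,2]<hi)).astype(np.uint8)
    k=cv2.morphologyEx(k,cv2.MORPH_OPEN,np.ones((15,15)))
    nn,l,st,ce=cv2.connectedComponentsWithStats(k)
    for i in range(1,nn):
        if st[i,4]<600: continue
        cn=max(cv2.findContours((l==i).astype(np.uint8),0,1)[0],key=len)
        q=cv2.perspectiveTransform(np.float32(cn)/4+np.float32([x0-.4,y0-.4]),H(n))
        print(n,st[i]/4+[x0,y0,0,0,0],'x,y min',q.min((0,1)).round(1),'max',q.max((0,1)).round(1),'rect',np.round(cv2.minAreaRect(q)[1],1),'area',cv2.contourArea(q))
s=cv2.imread('pics/scene20.png').max(2)
for r in range(212,238,1): print(r,' '.join(f'{v:3d}' for v in s[r,408:448]))
E
```

```text
top [ 214.    243.5    44.5    35.25 4136.5 ] x,y min [-35.8 -68.8] max [29.9 20.7] rect [89.5 65.6] area 4326.056797219043
scene [ 375.5   206.     74.5    32.   6969.25] x,y min [-57.6 -83.7] max [39.1 42.9] rect [ 96.6 126.6] area 9427.64875754649
212  47  48  49  47  47  45  46  46  46  46  47  46  47  46  46  47  47  48  48  49  49  48  49  50  48  49  48  48  47  49  50  49  50  50  50  47  42  40  70 118
213  46  46  47  47  46  46  46  46  46  47  47  47  48  48  47  47  48  49  51  50  50  50  48  50  48  48  48  46  47  47  48  49  49  50  49  47  42  37  61 105
214  43  46  47  48  47  48  47  47  47  48  47  48  48  48  47  48  49  48  48  50  50  48  47  48  48  47  47  47  48  48  48  48  50  50  48  46  39  34  53  93
215  35  40  46  46  48  48  48  49  48  49  50  48  48  48  48  47  47  48  47  48  49  47  47  48  47  48  48  48  48  48  48  49  48  49  46  42  39  35  46  85
216  32  37  43  46  47  49  50  51  49  48  48  49  49  48  47  47  48  45  47  47  48  47  48  46  47  47  46  48  49  46  48  47  48  49  46  42  38  34  41  75
217  31  34  42  47  48  48  
[... 2714 characters left out ...]
  67 120 144 148 147 147 142 116  87  64  46
234  31  29  31  26  18   9   7   7   9   7   8   7  12  10   9  11  13  14  13  15  12  11  11  11  10   7   8   8  22  71 122 145 148 149 149 147 128  99  70  50
235  26  28  26  24  15   9   6   6   6   8   8   7   7   6   7   7   8   5   7   8  10  11   9   8   8   8   9   8  33  80 126 145 148 150 152 148 128  99  73  53
236  17  16  18  14   9   8   9   7  10   7   7   7   6   8   7   6   9   7   9   8   6   4   7   8   7   4   2   9  40  90 130 146 149 149 151 149 135 106  78  58
237  34  36  38  37  37  37  37  36  34  29  25  23  26  24  26  25  26  24  26  23  22  17  18  15  18  20  16  21  51  99 133 145 147 147 149 148 141 115  87  67
```

```bash
python3 -m handwheel '[[[0,0,0,0],[0,0,0,0]]]' && python3 -c "
from rig import job_done
print(job_done())"
```

```text
t: 49.25
ee_pos: [0.4584, -0.0129, 0.2147]
eef_rot: [-2.557, -1.824, -0.0]
wrist_force: [1.3, -1.7, 0.7]
gripper_width: 0.0571
grip_force: 0.0
the job is handed in; nothing more can be done
None
```

I handed the job in at 49 s: the cover is slid to its open stop, and the bar and disc lie flat, face up and touching side by side in the empty part of the box. I didn't re-check the jars, shaker and spoon at the end.

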